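Close up a glued wooden puzzle row against a sprung plunger and hold it

ROBOT

A 6-joint arm with a two-finger parallel gripper is mounted at the origin on the work surface. World frame = base frame: x ahead of the robot, y to its left, z up, the work surface at z = 0. Lengths are in m, angles in rad, forces in N, time in s.
With the tool pointing down it reaches from about 0.3 to 0.75 m from the base axis. Payload 8.5 kg.
Tool frame: the origin (TCP) lies midway between the tips of the shut fingers; the grasp point (between the pads) lies 19 mm behind it; z points along the fingers, x is the direction in which the jaws open and shut, and the axes are right-handed (so a half turn about z gives the same grasp; the last joint's range is limited). The gripper opens to 88 mm and grips with 3 to 60 N. Pads are 18 mm wide; open, the fingers measure 123 mm over their backs; the gripper's body (75 mm by 187 mm) begins 45 mm behind the grasp point.
Start: joints at [1.059, 0.381, 1.297, -0, 1.464, -0.215], TCP at [0.161, 0.526, 0.202] pointing down, gripper open.
Joint ranges: [-3.11, 3.11], [-0.89, 2.33], [0.22, 2.48], [-1.42, 4.56], [0.17, 2.85], [-2.88, 2.88]. Speed limits (rad/s): [2.39, 2.39, 3.14, 3.14, 3.14, 3.14].

INTERFACE

Orientations are given as a unit quaternion [w, x, y, z].
In Python, from station import * gives the robot as it stands.
- The arm moves only by the tool servo_tool, never from a script. Its argument "series" is one flat list of numbers, 7 for each row, row after row: the shift along the tool's x, y, z in mm, then the turn, a rotation vector about the tool's x, y, z in rad, then the opening, from -1 (shut) to 1 (fully open), so that 0 is half open. In form: [dx, dy, dz, ax, ay, az, claw, dx, dy, dz, ax, ay, az, claw, ...]. A call has 1 to 20 rows; each row is the pose to reach, as a shift and turn from the pose measured when the call began, along the tool's axes at that moment; what a row does not reach only later rows make up. A row lasts 1/12 s, in which the tool goes at most 41.7 mm and 7.16 degrees, less where a joint would pass 70% of its speed; a pose out of reach is approached as far as the arm can. A call with a gripper value outside its range is refused whole. The fingers move at their own pace and stop on an object; "squeeze" is the grip in N (left out, the last holds). Time passes only in rows, so rows that repeat a pose let the fingers close. It gives the time, the measured TCP pose, the force and the opening at its end, in the units of the state.
- get_state(): the state, without advancing time (a new reading comes with each control period).
- snapshot(name): name is "scene" or "top" or "wrist"; returns the picture (384x512x3 uint8, red, green, blue); there is no depth.
- get_calibration(name): a dict with "fx", "fy", "cx", "cy" (pixels), "world_to_cam" (4x4, takes a point from world to camera coordinates); the wrist camera has in their place "T_tool_cam" (4x4, takes a point from camera to tool coordinates, whose origin is the TCP and whose axes are the tool frame's). Camera axes: x right, y down, z forward; pixel columns grow to the right and rows downward; lengths in m; the calibration is good to about 2 mm. The wrist camera is an equidistant fisheye: a pixel r from the principal point sees the ray r / f radians off the axis. A picture is of the moment at which its call begins: read the wrist's pose just before it. get_calibration takes no time and is no camera call.
- hand_in(): hands the job in, once; it reports no verdict.
The state is a dict: "t": time; "joint_positions": joint angles; "qd": joint speeds; "joint_torque": joint torques, N m; "ee_pos": TCP position; "tcp_rot": TCP orientation; "wrist_force": force on the tool from outside, world axes, zero at the start; "moment": the same for the moment, N m; "grip_width": opening from 0.0 (shut) to 1.0 (fully open).
Only numpy, scipy, OpenCV 4.12 (cv2) and the standard library are available. Lean on these libraries where they do the work, as an engineer would, in place of code of your own. Each camera call takes 0.05 s, during which the arm holds its last target.

TASK

The red wooden puzzle piece is the next one in the row being glued: pick it up and lay it flat in the open loading bay of the plywood jig, its tab pointing at the green piece, then slide it along the channel so that it closes up on the green piece and pushes that back against the sprung brass plunger until the green piece meets the two steel stops. Do not ram it into the stops, and leave the blue piece, bottle and bowl where they are. Finish while still holding the red piece pressed there, with the joint closed and the green piece on the stops: do not let go, for the glue needs the pressure.

Things in the scene. Friction and masses are not known exactly. Their poses are not given: they have to be found in the camera images.
- jig: Plywood jig fixed to the table, 250 (x) x 120 x 10 mm, rails to 22 mm above the table; origin: centre of its underside. x runs along the channel to the stops, centred on y = 0; floor 10 mm above the table. x -125 to -50 mm: loading bay, 80 mm wide; -50 to -20: walls taper in; -20 to 55: straight channel 63 mm wide. Blue plunger housing at x 80 to 120, 50 wide, top at 40 mm.
- stops: Two fixed steel stop blocks at the channel's end, each 16 mm wide, 20 high, at y = -24 and +24 mm; origin on the channel floor midway between them, in the plane of their faces (they look to -x), jig x = 55 mm. When the job is done the green piece's origin is at jig x = 30 mm and the red one's at jig x = -20 mm.
- plunger (a joint): How far the sprung brass plunger is pushed in along the jig's +x, m: 0 fully out, 0.014 when the green piece meets the stops (its own travel is 0.022). The spring pushes back with 2.8 N at 0 and 7.7 N at 0.014; pushed by its peg the red piece tends to dip its front edge, and friction on the floor then adds up to 9 N, so judge by this travel, or by the push rising steeply at the stops.
- plunger_nose (a point): Centre of the flat front of the brass plunger nose (16 mm across), 19 mm above the table; fully out it stands 14 mm before the stop faces, at jig x = 41 mm, y = 0.
- front_piece: Green wooden puzzle piece with a yellow and a white stripe, 50 (x) x 60 (y) x 16 mm, no peg, 40 g, loose in the channel, x axis along the jig's x; origin: centre of its underside. Its rear (-x) edge has a notch 26 mm wide, 12 deep in the middle for the next piece's tab. It starts 0 to 13 mm short of the plunger nose.
- red_piece: Red wooden puzzle piece, yellow and white stripe, about 60 g, flat on the table left or right of the jig: 50 (x) x 60 (y) x 16 mm, plus a tab 20 mm wide in the middle of its front (+x) edge, reaching x = 34 mm. On top in the middle a square grip peg 18 x 18 mm, sides parallel to the piece's, 16 to 52 mm above the underside. Origin: centre of the underside, under the peg.
- red_tab (a point): Middle of the end of the red piece's tab, at x = 34 mm, y = 0, 8 mm above the piece's underside; with the joint closed it lies inside the green piece's notch, 3 mm short of its bottom.
- blue_piece: Blue wooden puzzle piece with white dots, same shape as the red one, for another row: leave alone. Origin at the centre of its underside.
- bottle: Green bottle, 68 mm across, 230 mm tall, upright; origin at the centre of its underside. Leave alone.
- bowl: White bowl, 130 mm across, 50 mm high; origin at the centre of its underside. Leave alone.
Not all that is in view belongs to the job. Several things look just like the red_piece: the one meant starts farthest to the robot's right.

How it is judged:
By the outcome, as a careful person would: the job done as asked, in the order asked, and still so for the second after the job is handed in, while the arm keeps its last pose, push and grip.
It also fails if it takes over 53 s, if anything falls off the work surface, if the arm or the gripper's body presses on something with over 40 N, if the wrist force passes 120 N, or if a joint passes its speed limit or range.

## Working session

There is one attempt and no reset: what is moved stays moved. The work goes in short steps, Python scripts to look and compute and a tool call to move; the robot and the scene stay as the last step left them, time stands still between calls to the robot, and variables do not carry over. Pictures are saved under pics/ and viewed, and the job is handed in when it is done.

Besides the shell and the picture viewer there is one more tool, called after "Emit:" by a JSON object that holds its "api" and its "payload". servo_tool: Moves the arm, as the interface text tells. Its arguments: {"type":"object","properties":{"series":{"type":"array","items":{"type":"number"}},"squeeze":{"type":"number"}},"required":["series"]}

```bash
mkdir -p pics; ls
cat > h.py <<'E'
import numpy as np,cv2
from station import *
def save(n,img,s=1.5):
    cv2.imwrite('pics/'+n+'.png',cv2.resize(img[:,:,::-1],None,fx=s,fy=s))
def ray(cal,u,v):
    T=np.linalg.inv(np.array(cal['world_to_cam'])); d=np.array([(u-cal['cx'])/cal['fx'],(v-cal['cy'])/cal['fy'],1])
    return T[:3,3],T[:3,:3]@d
def onz(cal,u,v,z):
    o,d=ray(cal,u,v); return o+d*(z-o[2])/d[2]
def proj(cal,p):
    q=np.array(cal['world_to_cam'])@np.append(p,1); return cal['fx']*q[0]/q[2]+cal['cx'],cal['fy']*q[1]/q[2]+cal['cy']
E
python3 - <<'E'
from h import *
for n in('scene','top'):
    i=snapshot(n); np.save('pics/'+n+'1.npy',i); save(n+'1',i); print(get_calibration(n))
print(get_calibration('wrist'));print(get_state())
E
```

```text
pics
{'fx': 471.80159408634864, 'fy': 471.80159408634864, 'cx': 255.50511067756452, 'cy': 191.22836131969194, 'world_to_cam': array([[ 0.90009073,  0.43569105,  0.00316058, -0.47659108],
       [ 0.36214787, -0.74408586, -0.56141352, -0.1485045 ],
       [-0.2422511 ,  0.5064677 , -0.82752938,  1.36181237],
       [ 0.        ,  0.        ,  0.        ,  1.        ]])}
{'fx': 497.5241602835357, 'fy': 497.5241602835357, 'cx': 257.8824376693082, 'cy': 176.46588162950763, 'world_to_cam': array([[-0.00395172, -0.99986751, -0.01579088,  0.02281613],
       [-0.99432638,  0.00560742, -0.10622429,  0.52660075],
       [ 0.10629876,  0.01528152, -0.9942168 ,  1.53243908],
       [ 0.        ,  0.        ,  0.        ,  1.        ]])}
{'fx': 297.3186396354542, 'fy': 297.3186396354542, 'cx': 256.5382512744795, 'cy': 193.90665689267684, 'T_tool_cam': array([[ 9.99999804e-01,  1.08313524e-04, -6.16528643e-04,
        -6.21119865e-05],
       [ 7.46701533e-05,  9.57243005e-01,  2.89285021e-01,
        -7.54977117e-02],
       [ 6.21501211e-04, -2.89285010e-01,  9.57242810e-01,
        -1.82877383e-01],
       [ 0.00000000e+00,  0.00000000e+00,  0.00000000e+00,
         1.00000000e+00]])}
{'t': 0.1, 'joint_positions': array([ 1.05866158e+00,  3.81148923e-01,  1.29810611e+00,  1.37625495e-05,
        1.46363676e+00, -2.15312363e-01]), 'qd': array([ 0.00013346, -0.00145632, -0.00371546,  0.00194065, -0.00020566,
       -0.00122621]), 'joint_torque': array([ 4.81082956e-03, -4.38649428e+01, -2.24912471e+01,  7.15572364e-02,
        3.41467315e-02, -7.44783665e-05]), 'ee_pos': array([0.16072805, 0.5256939 , 0.20111525]), 'tcp_rot': array([ 2.59619193e-04,  8.03891752e-01,  5.94775276e-01, -5.95469602e-04]), 'wrist_force': array([ 0.40222824, -0.26319621, -1.30383277]), 'moment': array([ 0.00084355,  0.02322228, -0.01118355]), 'grip_width': 0.999157491401327}
```

View pics/scene1.png

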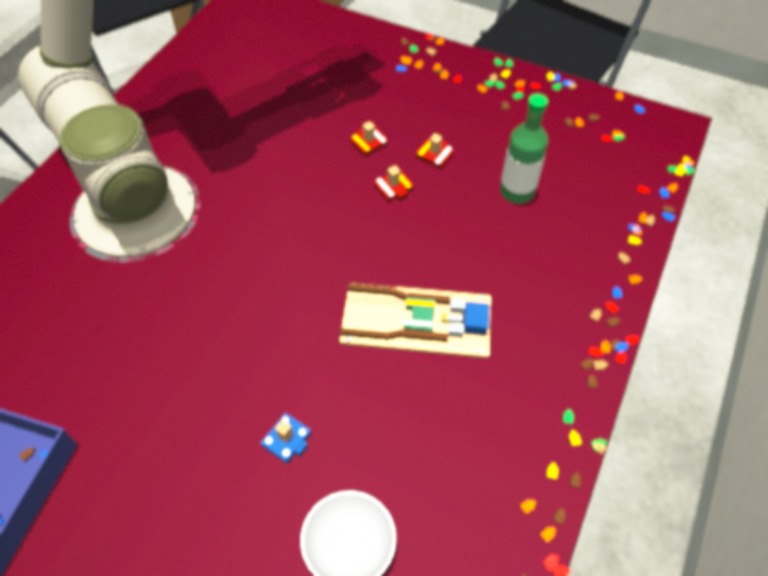

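View pics/top1.png

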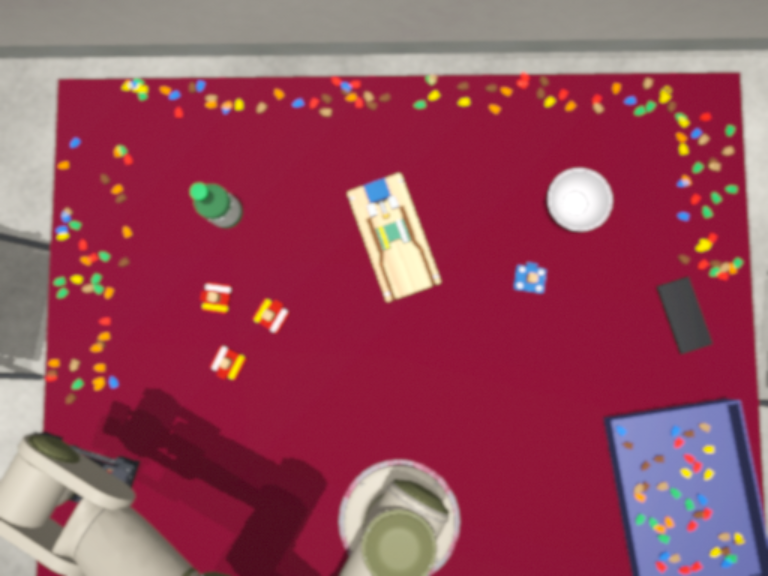

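Top view: three red pieces at left (270,315), (228,362) and (216,297). The rightmost, at (270,315), is the target. The jig sits at about (393,237), with its bay towards the robot. I'll enlarge both.

Run:
```python
from h import *
t=np.load('pics/top1.npy')
c=get_calibration('top')
a=t[180:260,125:205]; b=t[110:205,220:300]
save('ta',a,6);save('tb',b,6)
s=np.load('pics/scene1.npy'); save('sa',s[70:240,220:340],4)
hsv=cv2.cvtColor(t,cv2.COLOR_RGB2HSV)
for nm,m in (('yel',cv2.inRange(hsv,(22,150,120),(34,255,255))),('white',cv2.inRange(hsv,(0,0,170),(180,70,255))),('red',cv2.inRange(hsv,(0,150,190),(8,255,255))),('blue',cv2.inRange(hsv,(100,120,80),(120,255,255)))):
    n,l,st,ce=cv2.connectedComponentsWithStats(m)
    for k in range(1,n):
        x,y=ce[k]
        if st[k,4]>15 and 110<x<370 and 80<y<260: print(nm,st[k,4],ce[k].round(1),onz(c,x,y,.016).round(4))
```

```text
yel 23 [255.8 158. ] [0.5869 0.0269 0.016 ]
yel 55 [174.4 206.7] [0.4337 0.2837 0.016 ]
yel 58 [142.8 204.4] [0.4414 0.3839 0.016 ]
yel 60 [157.  244.4] [0.3162 0.3366 0.016 ]
white 1903 [263.6 157.2] [0.5894 0.0022 0.016 ]
white 17 [347.6 178.9] [ 0.5188 -0.2622  0.016 ]
white 53 [357.7 183. ] [ 0.5054 -0.2937  0.016 ]
white 65 [145.1 192. ] [0.4808 0.3774 0.016 ]
white 20 [257.8 195.5] [0.4677 0.0211 0.016 ]
white 67 [185.4 213.1] [0.4135 0.249  0.016 ]
white 73 [145.9 238.5] [0.3348 0.3718 0.016 ]
red 24 [136.2 197.4] [0.4637 0.4054 0.016 ]
red 40 [149. 199.] [0.4586 0.3644 0.016 ]
red 82 [181.4 208.3] [0.4285 0.2616 0.016 ]
red 78 [151.3 242.5] [0.3223 0.3548 0.016 ]
blue 154 [251.1 126.8] [0.6877 0.0414 0.016 ]
blue 141 [352.1 185.1] [ 0.4992 -0.2758  0.016 ]
```

View pics/ta.png

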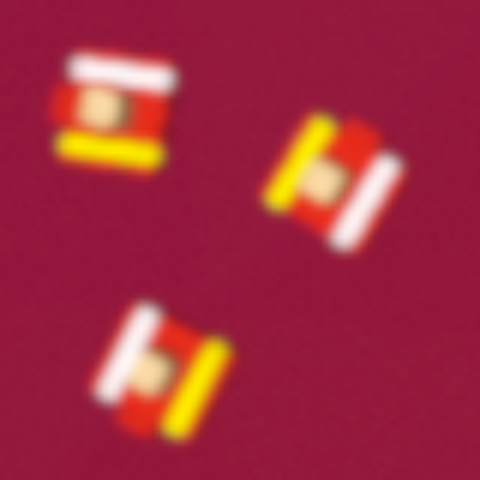

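View pics/tb.png

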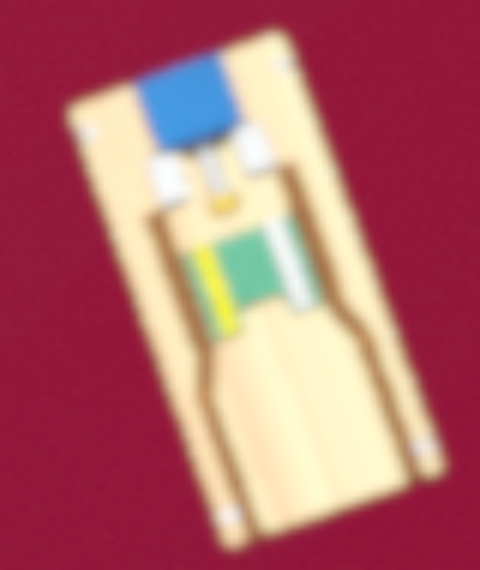

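View pics/sa.png

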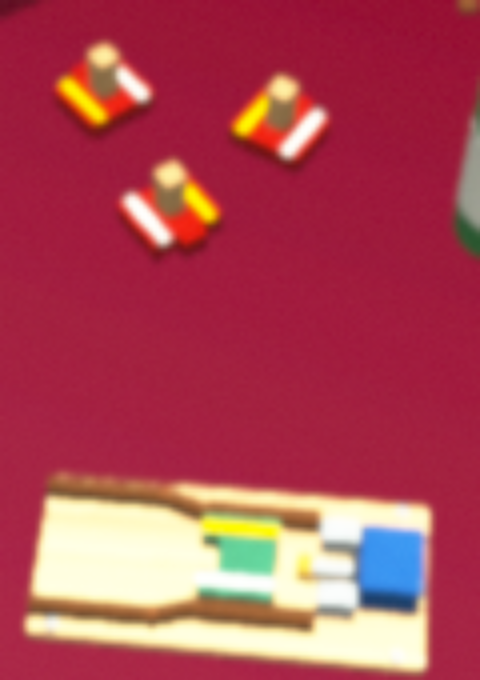

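```bash
cat >> h.py <<'E'
from scipy.spatial.transform import Rotation as Ro
def Rq(q): return Ro.from_quat([q[1],q[2],q[3],q[0]])
def down(yaw): # tool x at yaw, z down
    c,s=np.cos(yaw),np.sin(yaw); return Ro.from_matrix(np.array([[c,s,0],[s,-c,0],[0,0,-1]]))
def rel(pos,yaw):
    s=get_state(); R=Rq(s['tcp_rot'])
    d=R.inv().apply(np.array(pos)-s['ee_pos'])*1000; r=(R.inv()*down(yaw)).as_rotvec()
    return d.round(1),r.round(4)
def wray(s,u,v):
    c=get_calibration('wrist'); T=np.array(c['T_tool_cam']); x,y=(u-c['cx'])/c['fx'],(v-c['cy'])/c['fy']
    th=np.hypot(x,y); d=np.array([x/th*np.sin(th),y/th*np.sin(th),np.cos(th)])
    R=Rq(s['tcp_rot']).as_matrix(); return R@T[:3,3]+s['ee_pos'],R@T[:3,:3]@d
def wonz(s,u,v,z):
    o,d=wray(s,u,v); return o+d*(z-o[2])/d[2]
E
python3 - <<'E'
from h import *
t=np.load('pics/top1.npy');c=get_calibration('top')
# jig board: non-maroon blob
hsv=cv2.cvtColor(t,cv2.COLOR_RGB2HSV)
m=cv2.inRange(hsv,(10,20,150),(30,140,255))
m[:, :220]=0;m[:,300:]=0;m[:110]=0;m[205:]=0
n,l,st,ce=cv2.connectedComponentsWithStats(m);
pts=np.argwhere(m>0)[:,::-1].astype(np.float32)
r=cv2.minAreaRect(cv2.convexHull(pts));b=cv2.boxPoints(r)
W=np.array([onz(c,u+0,v,.010) for u,v in b]);print(b,W.round(4),W.mean(0))
for i in range(4):
    d=W[(i+1)%4]-W[i];print(np.linalg.norm(d),np.degrees(np.arctan2(d[1],d[0])))
# peg tan of target
a=cv2.inRange(hsv,(10,40,150),(22,150,255));a[:,:168]=0;a[:,200:]=0;a[:195]=0;a[225:]=0
n,l,st,ce=cv2.connectedComponentsWithStats(a);print(st,ce,[onz(c,*k,.052) for k in ce[1:]])
st_=(np.array([.4337,.2837])-np.array([.4135,.249]));print(np.degrees(np.arctan2(st_[1],st_[0]))-90, (np.array([.4337,.2837])+np.array([.4135,.249]))/2)
print(rel([.4235,.266,.2],np.radians(-30)))
E
```

```text
[[229.91577  127.49755 ]
 [267.11462  113.857994]
 [294.3722   188.19687 ]
 [257.17334  201.83643 ]] [[ 0.6873  0.1097  0.01  ]
 [ 0.731  -0.0099  0.01  ]
 [ 0.4907 -0.0947  0.01  ]
 [ 0.4481  0.0231  0.01  ]] [0.58926511 0.00706729 0.01      ]
0.1273989487433369 -69.92984236052693
0.2547906075194511 -160.57073068758703
0.1252616914775418 109.86829739841309
0.2543343527802622 19.909783662673522
[[     0      0    512    384 196566]
 [   175    206      8      8     42]] [[255.5164474  191.49608274]
 [178.52380952 209.83333333]] [array([0.42236496, 0.26435519, 0.052     ])]
-30.20507846492091 [0.4236  0.26635]
(array([-171.5,  327.2,    1.2]), array([9.0000e-04, 1.2000e-03, 1.7976e+00]))
```

Emit:
{"api": "servo_tool", "payload": {"series": [-171, 327, 0, 0, 0, 1.798, 1, -171, 327, 0, 0, 0, 1.798, 1, -171, 327, 0, 0, 0, 1.798, 1, -171, 327, 0, 0, 0, 1.798, 1, -171, 327, 0, 0, 0, 1.798, 1, -171, 327, 0, 0, 0, 1.798, 1, -171, 327, 0, 0, 0, 1.798, 1, -171, 327, 0, 0, 0, 1.798, 1, -171, 327, 0, 0, 0, 1.798, 1, -171, 327, 0, 0, 0, 1.798, 1, -171, 327, 0, 0, 0, 1.798, 1, -171, 327, 0, 0, 0, 1.798, 1, -171, 327, 0, 0, 0, 1.798, 1, -171, 327, 0, 0, 0, 1.798, 1, -171, 327, 0, 0, 0, 1.798, 1, -171, 327, 0, 0, 0, 1.798, 1, -171, 327, 0, 0, 0, 1.798, 1]}}

```text
t: 1.52
ee_pos: [0.4233, 0.2665, 0.201]
tcp_rot: [0.001, 0.966, -0.258, -0.0]
wrist_force: [0.7, -0.0, 0.1]
grip_width: 1.0
```

Run:
```python
from h import *
s=get_state();i=snapshot('wrist');np.save('pics/w1.npy',i);save('w1',i);print(s['ee_pos'],s['tcp_rot'],s['joint_positions'],s['t'])
hsv=cv2.cvtColor(i,cv2.COLOR_RGB2HSV)
for nm,m in (('yel',cv2.inRange(hsv,(24,150,120),(34,255,255))),('white',cv2.inRange(hsv,(0,0,170),(180,70,255))),('peg',cv2.inRange(hsv,(10,40,150),(22,150,255)))):
    n,l,st,ce=cv2.connectedComponentsWithStats(m)
    for k in range(1,n):
        if st[k,4]>60:print(nm,st[k],ce[k].round(1),wonz(s,*ce[k],.052 if nm=='peg' else .016).round(4))
```

```text
[0.42328295 0.26649175 0.20102364] [ 7.71956942e-04  9.66116825e-01 -2.58103714e-01 -3.97944447e-04] [ 3.25259130e-01  2.94620723e-01  1.43099019e+00 -8.55726095e-04
  1.41749900e+00  8.47508432e-01] 1.5167
yel [ 48   6  14  13 111] [54.8 12. ] [0.2879 0.6197 0.016 ]
yel [210  58  22  40 116] [220.8  78. ] [0.4399 0.3841 0.016 ]
yel [237 147  39   7 233] [255.9 150. ] [0.4318 0.2845 0.016 ]
yel [140 156  37  10 281] [158.1 160.8] [0.3153 0.3375 0.016 ]
white [ 346    0   72   42 1557] [370.8  21.6] [0.6457 0.3614 0.016 ]
white [240  45  23  41 360] [251.  65.] [0.4795 0.3792 0.016 ]
white [224  59  20  18 237] [233.5  67.4] [0.4597 0.3874 0.016 ]
white [136 125  39  12 313] [155.1 130.3] [0.3338 0.3731 0.016 ]
white [140 142  14  16 188] [146.7 149.4] [0.3101 0.3585 0.016 ]
white [ 386  175  102   84 2248] [441.1 219.5] [0.6298 0.057  0.016 ]
white [235 178  41   8 273] [255.3 181.2] [0.4111 0.25   0.016 ]
white [396 258  16  20 174] [404.7 266.9] [0.5465 0.0138 0.016 ]
peg [147 139  16  19 132] [156.7 146.6] [0.3374 0.3519 0.052 ]
peg [248 159  16  21 306] [255.6 169. ] [0.4234 0.2703 0.052 ]
peg [384 174  75  81 218] [420. 215.] [0.5839 0.1099 0.052 ]
peg [411 221  28  28 136] [424.4 237.5] [0.5801 0.0729 0.052 ]
peg [393 252  20  21  62] [402.  259.9] [0.5377 0.0591 0.052 ]
peg [ 83 268  17  18  89] [ 91.9 273.6] [0.1367 0.2587 0.052 ]
peg [411 268  17  12  67] [419.2 273.6] [0.556 0.018 0.052]
peg [412 281  15  33  90] [421.9 303.2] [ 0.5464 -0.0439  0.052 ]
peg [ 85 287  17  27  92] [ 91.  304.7] [0.0885 0.2156 0.052 ]
```

View pics/w1.png

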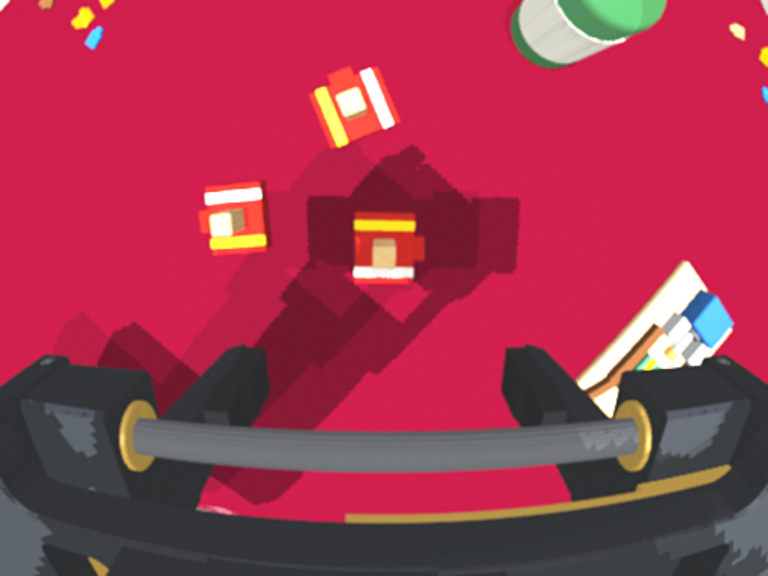

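The target sits under the tool, tab pointing along tool +x (at about (418,248) in the view), aligned to within 1°. The other two red pieces are clear of the fingers.

Emit:
{"api": "servo_tool", "payload": {"series": [-0.5, 0, 40, 0, 0, 0.01, 1, -0.5, 0, 80, 0, 0, 0.01, 1, -0.5, 0, 115, 0, 0, 0.01, 1, -0.5, 0, 145, 0, 0, 0.01, 1, -0.5, 0, 165, 0, 0, 0.01, 1, -0.5, 0, 175, 0, 0, 0.01, 1, -0.5, 0, 179, 0, 0, 0.01, 1, -0.5, 0, 179, 0, 0, 0.01, 1]}}

```text
t: 2.23
ee_pos: [0.4224, 0.2664, 0.0215]
tcp_rot: [0.001, 0.965, -0.262, -0.001]
wrist_force: [-0.2, 0.5, 0.0]
grip_width: 1.002
```

Emit:
{"api": "servo_tool", "payload": {"series": [0, 0, 0, 0, 0, 0, -1, 0, 0, 0, 0, 0, 0, -1, 0, 0, 0, 0, 0, 0, -1, 0, 0, 0, 0, 0, 0, -1, 0, 0, 0, 0, 0, 0, -1, 0, 0, 0, 0, 0, 0, -1, 0, 0, 0, 0, 0, 0, -1, 0, 0, 0, 0, 0, 0, -1, 0, 0, 0, 0, 0, 0, -1, 0, 0, 0, 0, 0, 0, -1], "squeeze": 40}}

```text
t: 3.07
ee_pos: [0.4224, 0.2664, 0.0215]
tcp_rot: [0.001, 0.965, -0.262, -0.001]
wrist_force: [-0.5, -0.7, 0.3]
grip_width: 0.263
```

Run:
```python
from h import *
s=get_state();i=snapshot('wrist');np.save('pics/w2.npy',i);save('w2',i);print(s)
```

```text
{'t': 3.0667, 'joint_positions': array([ 3.25737925e-01,  5.12151807e-01,  1.68756213e+00, -1.06870563e-03,
        9.44746076e-01,  8.57421613e-01]), 'qd': array([-0.00048578, -0.00077997,  0.00115207, -0.00142968, -0.00189838,
        0.00025705]), 'joint_torque': array([ 1.83718112e-03, -4.30312693e+01, -1.49058580e+01,  4.80060442e-02,
       -4.00078157e-02, -2.03915347e-04]), 'ee_pos': array([0.42242249, 0.2664407 , 0.02145556]), 'tcp_rot': array([ 1.15857643e-03,  9.64952965e-01, -2.62418622e-01, -9.48811032e-04]), 'wrist_force': array([-0.52356938, -0.6511181 ,  0.29109882]), 'moment': array([-0.02038911,  0.0607531 ,  0.02911184]), 'grip_width': 0.26252577984615616}
```

View pics/w2.png

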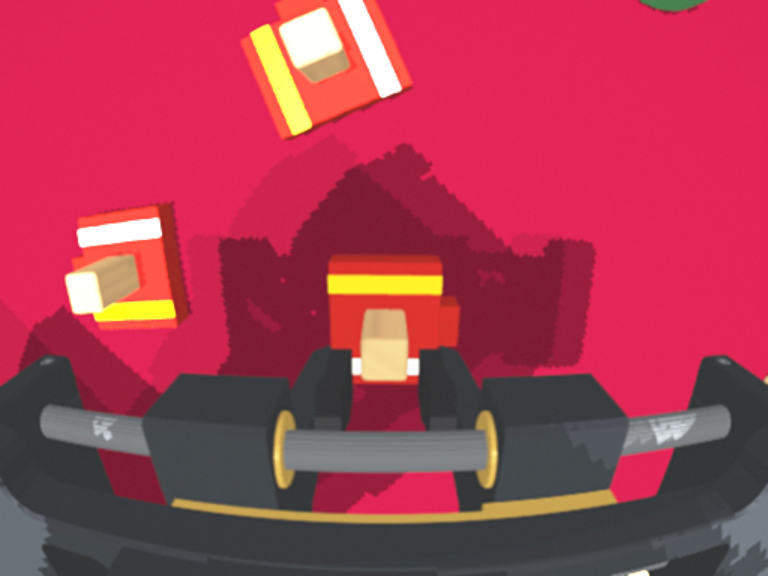

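Fingers are still closing (23 mm against an 18 mm peg), so a few more rows are needed.

Emit:
{"api": "servo_tool", "payload": {"series": [0, 0, 0, 0, 0, 0, -1, 0, 0, 0, 0, 0, 0, -1, 0, 0, 0, 0, 0, 0, -1, 0, 0, 0, 0, 0, 0, -1], "squeeze": 45}}

```text
t: 3.45
ee_pos: [0.4224, 0.2664, 0.0214]
tcp_rot: [0.001, 0.965, -0.262, -0.001]
wrist_force: [0.8, 0.3, -0.3]
grip_width: 0.001
```

Emit:
{"api": "servo_tool", "payload": {"series": [0, 0, -20, 0, 0, 0, -1, 0, 0, -50, 0, 0, 0, -1, 0, 0, -80, 0, 0, 0, -1, 0, 0, -100, 0, 0, 0, -1, 0, 0, -100, 0, 0, 0, -1]}}

```text
t: 3.87
ee_pos: [0.4244, 0.2673, 0.1253]
tcp_rot: [-0.001, 0.965, -0.262, 0.002]
wrist_force: [0.4, 0.8, -0.1]
grip_width: 0.004
```

Run:
```python
from h import *
s=get_state();i=snapshot('wrist');np.save('pics/w3.npy',i);save('w3',i);print(s['grip_width'],s['ee_pos'],s['wrist_force'])
i=snapshot('top');save('t3',i[180:260,125:205],6)
```

```text
0.0035260699781584867 [0.42443821 0.26730383 0.12525579] [ 0.39455679  0.83457649 -0.05314989]
```

View pics/w3.png

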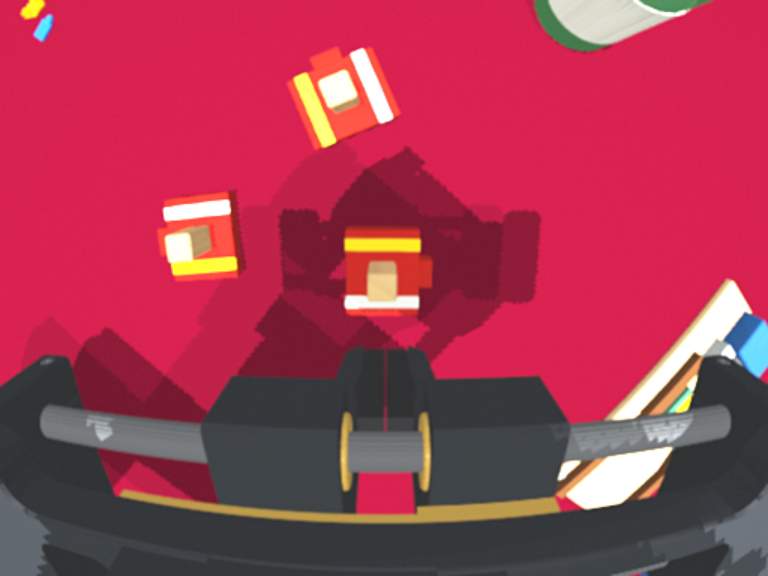

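The fingers shut completely, so the peg was missed even though both views agreed on its position. I need to see where the fingertips really are relative to the reported TCP.

Run:
```python
from h import *
s=get_state();p=s['ee_pos'];R=Rq(s['tcp_rot'])
for n in('scene','top'):
    i=snapshot(n).copy();np.save('pics/'+n+'4.npy',i);c=get_calibration(n)
    u,v=proj(c,p);print(n,u,v); u0,v0=int(u)-50,int(v)-60
    crop=cv2.resize(i[max(v0,0):v0+100,u0:u0+100],None,fx=6,fy=6)
    for q,col in ((p,(0,255,0)),(R.apply([0,0,-.03])+p,(0,255,255)),(R.apply([0,0,-.1])+p,(255,0,255))):
        a,b=proj(c,q);cv2.circle(crop,(int((a-u0+.5)*6),int((b-max(v0,0)+.5)*6)),4,col,1)
    save('c4'+n,crop,1)
i=np.load('pics/w3.npy');hsv=cv2.cvtColor(i,cv2.COLOR_RGB2HSV)
for nm,m in (('yel',cv2.inRange(hsv,(24,150,120),(34,255,255))),('white',cv2.inRange(hsv,(0,0,170),(180,70,255))),('peg',cv2.inRange(hsv,(10,40,150),(22,150,255)))):
    n,l,st,ce=cv2.connectedComponentsWithStats(m)
    for k in range(1,n):
        if st[k,4]>60 and 220<ce[k][0]<285:print(nm,st[k],ce[k].round(1),wonz(s,*ce[k],.052 if nm=='peg' else .016).round(4))
```

```text
scene 262.91239172572824 95.70326992121154
top 173.64040929063876 208.82575758509046
yel [230 160  50   7 349] [254.6 163. ] [0.4297 0.2842 0.016 ]
white [233  32  29  50 538] [247.4  56.8] [0.4767 0.3774 0.016 ]
white [213  47  24  24 387] [224.5  58.6] [0.4572 0.3872 0.016 ]
white [230 197  49   9 326] [253.6 201.2] [0.4088 0.2505 0.016 ]
peg [221  64  18  11  81] [230.2  69.5] [0.4568 0.3696 0.052 ]
peg [245 174  20  27 515] [254.4 187.4] [0.4223 0.2713 0.052 ]
peg [280 275   7  41  98] [283.1 296.7] [0.388  0.1546 0.052 ]
peg [227 276   8  40  88] [229.9 299.1] [0.3385 0.18   0.052 ]
```

View pics/c4scene.png

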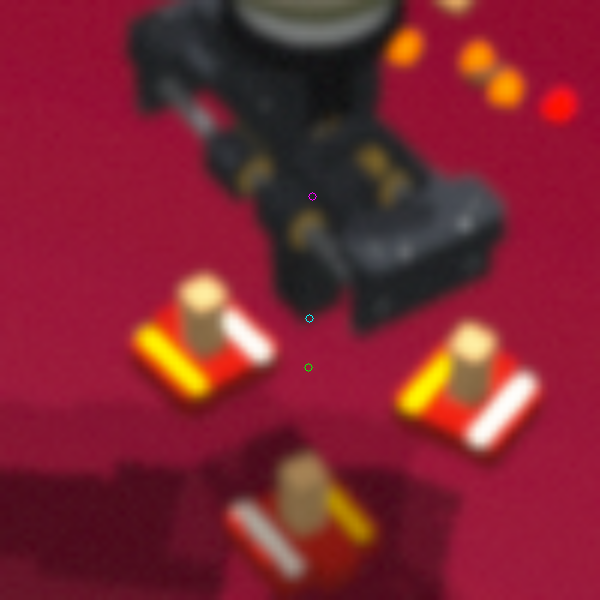

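View pics/c4top.png

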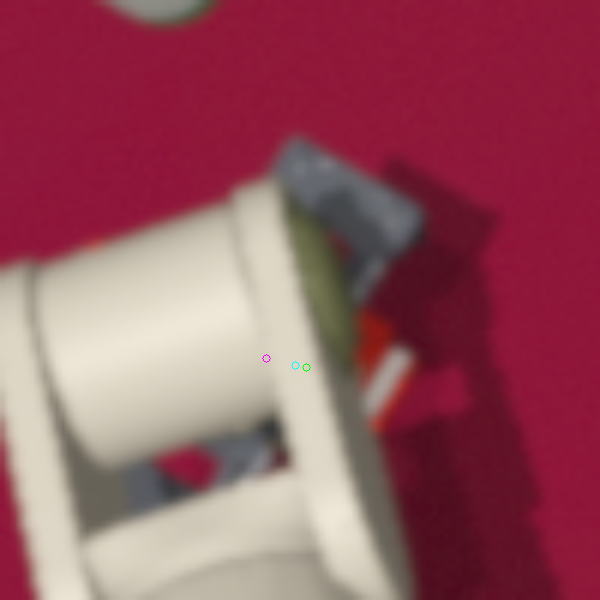

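Scene view: the shut fingertips end at about crop (305,312), while the reported TCP projects to (308,367). So the real tips are about 30–35 mm short of the stated TCP. The camera's height scale checks out, since the stripe spacing agrees in all views. The fingers went over the peg, and the piece hasn't moved. I'll measure the offset more exactly.

Run:
```python
from h import *
s=get_state();p=s['ee_pos'];R=Rq(s['tcp_rot'])
c=get_calibration('wrist');T=np.linalg.inv(np.array(c['T_tool_cam']))
def wp(q):
    x=T@np.append(q,1);th=np.arctan2(np.hypot(x[0],x[1]),x[2]);n=np.hypot(x[0],x[1]);return c['cx']+c['fx']*th*x[0]/n,c['cy']+c['fx']*th*x[1]/n
i=np.load('pics/w3.npy');u0,v0,k=210,205,8
crop=cv2.resize(i[v0:v0+75,u0:u0+95],None,fx=k,fy=k);crop=cv2.convertScaleAbs(crop,alpha=1.8,beta=20)
for z,col in((0,(0,255,0)),(-.03,(0,255,255)),(-.04,(255,255,0))):
  for y in(-.009,.009):
    a,b=wp([0,y,z]);cv2.circle(crop,(int((a-u0+.5)*k),int((b-v0+.5)*k)),4,col,-1);print(z,y,a,b)
save('c5w',crop,1)
i=np.load('pics/scene4.npy');c=get_calibration('scene');u0,v0,k=235,65,12
crop=cv2.resize(i[v0:v0+45,u0:u0+60],None,fx=k,fy=k);crop=cv2.convertScaleAbs(crop,alpha=2,beta=20)
for z,col in((0,(0,255,0)),(-.03,(0,255,255)),(-.04,(255,255,0))):
  for y in(-.009,.009):
    a,b=proj(c,p+R.apply([0,y,z]));cv2.circle(crop,(int((a-u0+.5)*k),int((b-v0+.5)*k)),4,col,-1)
save('c5s',crop,1)
```

```text
0 -0.009 257.5832318031407 208.75211126929628
0 0.009 257.55258133137266 233.83333600107477
-0.03 -0.009 257.74990945260345 226.86850918902675
-0.03 0.009 257.70326254202877 255.13571119729383
-0.04 -0.009 257.81787817129384 234.32729663908117
-0.04 0.009 257.7635135980632 263.75483536337043
```

View pics/c5w.png

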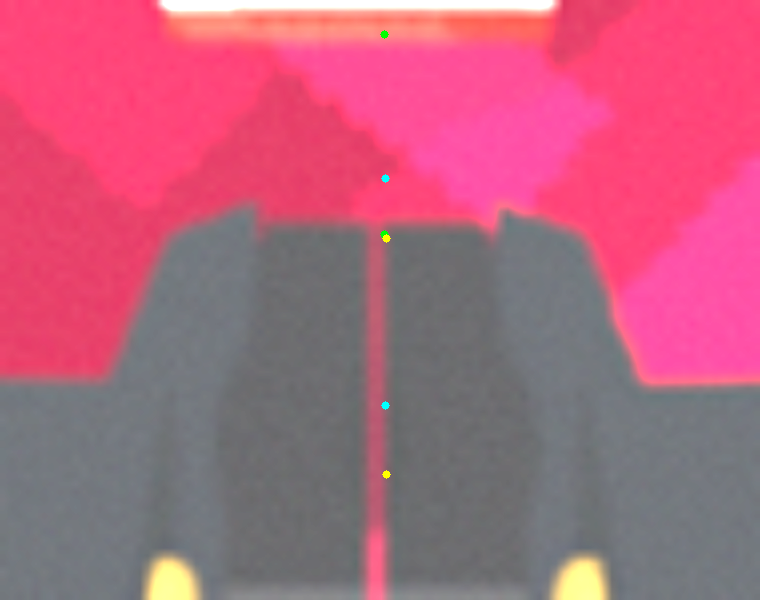

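View pics/c5s.png

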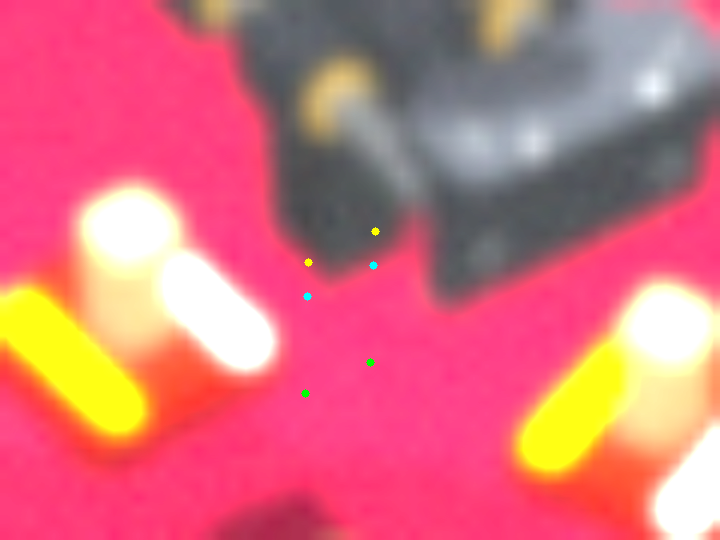

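Run:
```python
from h import *
s=get_state()
print(rel([.4217,.2668,-.016],np.radians(-31)))
c=get_calibration('scene');p=s['ee_pos'];R=Rq(s['tcp_rot'])
for x in(.0935,-.0935):
  for y in(.0375,-.0375):
    for z in (-.064,-.104):
      a,b=proj(c,p+R.apply([x,y,z]));print(x,y,z,round((a-235+.5)*12),round((b-65+.5)*12))
```

```text
(array([-1.000e-01, -9.000e-01,  1.362e+02]), array([0.0046, 0.0028, 0.0099]))
0.0935 0.0375 -0.064 447 492
0.0935 0.0375 -0.104 455 352
0.0935 -0.0375 -0.064 735 353
0.0935 -0.0375 -0.104 750 212
-0.0935 0.0375 -0.064 -28 -12
-0.0935 0.0375 -0.104 -34 -156
-0.0935 -0.0375 -0.064 250 -133
-0.0935 -0.0375 -0.104 251 -277
```

Emit:
{"api": "servo_tool", "payload": {"series": [0, 0, 0, 0, 0, 0, 0.5, 0, 0, 0, 0, 0, 0, 0.5, 0, 0, 0, 0, 0, 0, 0.5, 0, 0, 0, 0, 0, 0, 0.5, 0, 0, 0, 0, 0, 0, 0.5, 0, 0, 0, 0, 0, 0, 0.5, 0, 0, 0, 0, 0, 0, 0.5, 0, 0, 0, 0, 0, 0, 0.5, 0, 0, 0, 0, 0, 0, 0.5, 0, 0, 0, 0, 0, 0, 0.5, 0, 0, 0, 0, 0, 0, 0.5]}}

```text
t: 4.98
ee_pos: [0.422, 0.2663, 0.1202]
tcp_rot: [0.002, 0.965, -0.262, -0.002]
wrist_force: [-0.3, 0.9, -0.2]
grip_width: 0.748
```

Emit:
{"api": "servo_tool", "payload": {"series": [0, -0.5, 40, 0, 0, 0.01, 0.5, 0, -0.5, 75, 0, 0, 0.01, 0.5, 0, -0.5, 100, 0, 0, 0.01, 0.5, 0, -0.5, 115, 0, 0, 0.01, 0.5, 0, -0.5, 125, 0, 0, 0.01, 0.5, 0, -0.5, 125, 0, 0, 0.01, 0.5]}}

```text
t: 5.48
ee_pos: [0.4207, 0.2661, -0.0066]
tcp_rot: [0.003, 0.964, -0.267, -0.003]
wrist_force: [-0.3, -0.9, 0.1]
grip_width: 0.748
```

Run:
```python
from h import *
s=get_state();i=snapshot('wrist');np.save('pics/w6.npy',i);save('w6',i);print(s['ee_pos'],s['wrist_force'])
i=snapshot('scene');save('s6',i[70:150,220:320],6)
```

```text
[ 0.42065276  0.26606459 -0.00661493] [-0.34559767 -0.93257944  0.09286073]
```

View pics/w6.png

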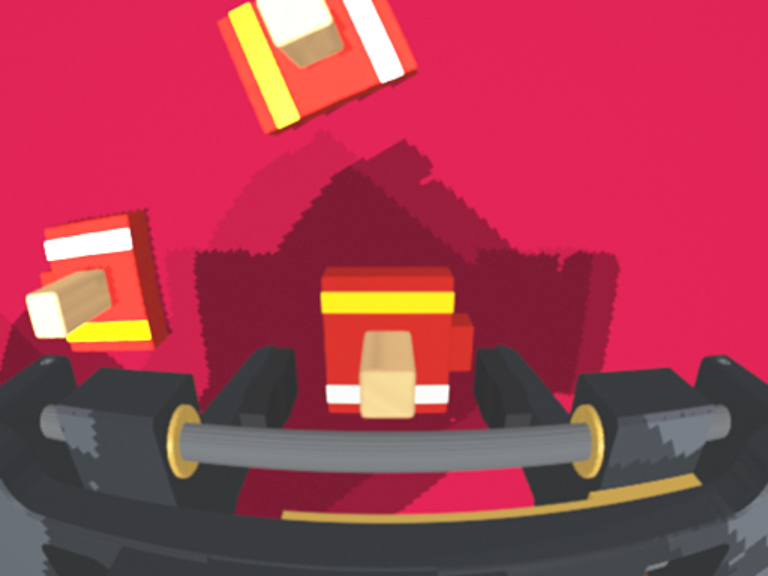

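View pics/s6.png

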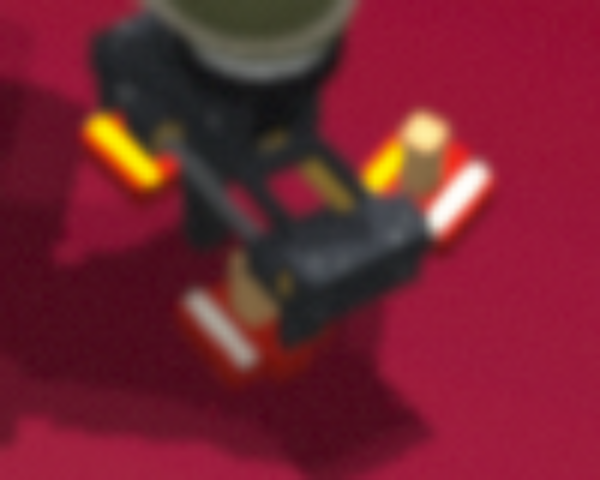

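The peg at (388,375) now sits midway between the fingers, with no contact. Next: go down the last 10 mm and close.

Emit:
{"api": "servo_tool", "payload": {"series": [0.5, -0.5, 5, -0.006, 0, 0, 0.5, 0.5, -0.5, 10, -0.006, 0, 0, 0.5, 0.5, -0.5, 10, -0.006, 0, 0, 0.5]}}

```text
t: 5.83
ee_pos: [0.4224, 0.2667, -0.015]
tcp_rot: [0.005, 0.964, -0.267, -0.003]
wrist_force: [-0.8, -0.2, 0.6]
grip_width: 0.751
```

Emit:
{"api": "servo_tool", "payload": {"series": [0, 0, 0, 0, 0, 0, -1, 0, 0, 0, 0, 0, 0, -1, 0, 0, 0, 0, 0, 0, -1, 0, 0, 0, 0, 0, 0, -1, 0, 0, 0, 0, 0, 0, -1, 0, 0, 0, 0, 0, 0, -1, 0, 0, 0, 0, 0, 0, -1, 0, 0, 0, 0, 0, 0, -1, 0, 0, 0, 0, 0, 0, -1, 0, 0, 0, 0, 0, 0, -1], "squeeze": 50}}

```text
t: 6.67
ee_pos: [0.4224, 0.2667, -0.0149]
tcp_rot: [0.005, 0.964, -0.267, -0.003]
wrist_force: [-0.2, 0.2, 1.1]
grip_width: 0.201
```

Emit:
{"api": "servo_tool", "payload": {"series": [0, 0, -10, 0, 0, 0, -1, 0, 0, -30, 0, 0, 0, -1, 0, 0, -55, 0, 0, 0, -1, 0, 0, -80, 0, 0, 0, -1, 0, 0, -90, 0, 0, 0, -1, 0, 0, -90, 0, 0, 0, -1, 0, 0, -90, 0, 0, 0, -1]}}

```text
t: 7.25
ee_pos: [0.423, 0.2673, 0.0749]
tcp_rot: [0.005, 0.964, -0.267, -0.003]
wrist_force: [0.2, 0.0, -1.6]
grip_width: 0.194
```

Run:
```python
from h import *
s=get_state();i=snapshot('wrist');np.save('pics/w7.npy',i);save('w7',i);print(s['ee_pos'],s['tcp_rot'],s['wrist_force'],s['grip_width'])
print(Rq(s['tcp_rot']).as_matrix().round(4))
```

```text
[0.42297838 0.26733395 0.07494571] [ 0.00472738  0.96362669 -0.26719683 -0.00266384] [ 0.15488472  0.0216659  -1.58530115] 0.19425416056065334
[[ 0.8572 -0.5149 -0.0077]
 [-0.515  -0.8572 -0.0077]
 [-0.0026  0.0105 -0.9999]]
```

View pics/w7.png

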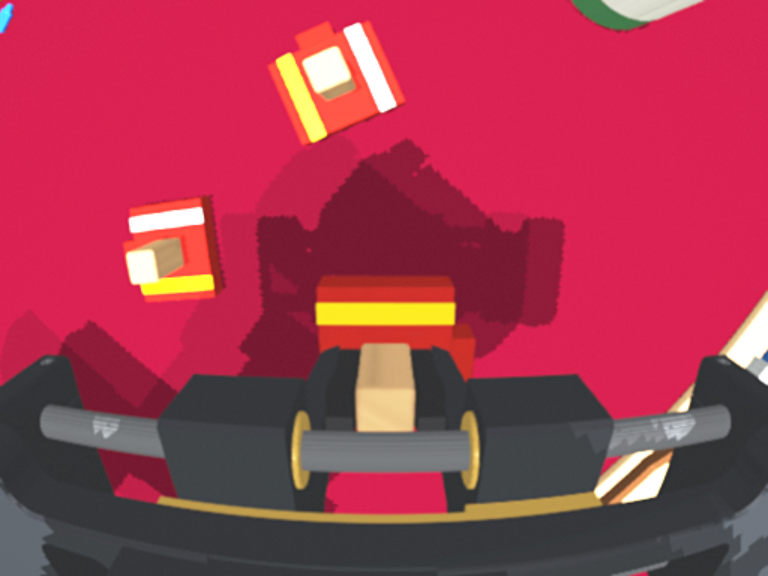

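Grasp confirmed: opening 17 mm, load −1.6 N, and the piece hangs level with its tab to the right. Next I'll measure the piece in the tool frame and refine the jig pose from both fixed views.

```bash
cat > jig.py <<'E'
from h import *
def jigfit(name,fn):
    t=np.load(fn);c=get_calibration(name)
    t=cv2.resize(t,None,fx=4,fy=4,interpolation=cv2.INTER_CUBIC)
    f=t.astype(int)
    # board vs maroon: green channel high
    m=(f[:,:,1]>105).astype(np.uint8)
    u,v=proj(c,[.589,.007,.01]);n,l,st,ce=cv2.connectedComponentsWithStats(m)
    # choose component w/ biggest area near center
    best=max(range(1,n),key=lambda k:st[k,4]*(np.hypot(ce[k][0]/4-u,ce[k][1]/4-v)<25))
    cn,_=cv2.findContours((l==best).astype(np.uint8),cv2.RETR_EXTERNAL,cv2.CHAIN_APPROX_NONE)
    cn=max(cn,key=len)[:,0].astype(float)
    W=np.array([onz(c,(x+.5)/4-.5,(y+.5)/4-.5,.010)[:2] for x,y in cn])
    return W
if __name__=='__main__':
    for n,fn in(('top','pics/top1.npy'),('scene','pics/scene1.npy')):
        W=jigfit(n,fn);c0=np.array([.589,.007]);a=np.radians(19.8)
        for it in range(4):
            R=np.array([[np.cos(a),np.sin(a)],[-np.sin(a),np.cos(a)]]);L=(W-c0)@R.T
            res={}
            for k,(ax,sg,h,o) in {'+x':(0,1,.125,.045),'-x':(0,-1,.125,.025),'+y':(1,1,.06,.1),'-y':(1,-1,.06,.1)}.items():
                sel=(abs(L[:,ax]*sg-h)<.012)&(abs(L[:,1-ax])<o)
                p=np.polyfit(L[sel,1-ax],L[sel,ax],1);res[k]=p
            da=(res['+y'][0]+res['-y'][0])/2;
            d=np.array([(res['+x'][1]+res['-x'][1])/2,(res['+y'][1]+res['-y'][1])/2])
            c0=c0+R.T@d;a+=da
        print(n,c0.round(4),np.degrees(a).round(2),{k:(np.degrees(v[0]).round(2),v[1].round(4)) for k,v in res.items()})
E
python3 jig.py
python3 - <<'E'
from h import *
s=get_state();i=np.load('pics/w7.npy');hsv=cv2.cvtColor(i,cv2.COLOR_RGB2HSV)
m=cv2.inRange(hsv,(24,150,120),(34,255,255));n,l,st,ce=cv2.connectedComponentsWithStats(m)
k=max(range(1,n),key=lambda k:st[k,4]);print(st[k])
R=Rq(s['tcp_rot'])
c=get_calibration('wrist');T=np.array(c['T_tool_cam'])
def tool(u,v,z):
    x,y=(u-c['cx'])/c['fx'],(v-c['cy'])/c['fy'];th=np.hypot(x,y);d=T[:3,:3]@np.array([x/th*np.sin(th),y/th*np.sin(th),np.cos(th)]);o=T[:3,3];return o+d*(z-o[2])/d[2]
x0,y0,w,h=st[k,:4]
ys,xs=np.where(l==k)
print('centroid',tool(*ce[k],-.0309))
L=[tool(u,v,-.0309) for u,v in zip(xs,ys)];L=np.array(L);print(L.min(0),L.max(0))
cols=np.array([[tool(u,ys[xs==u].mean(),-.0309)[j] for j in(0,1)] for u in range(x0+4,x0+w-4)]);print('yaw in tool',np.degrees(np.polyfit(cols[:,0],cols[:,1],1)[0]))
E
```

```text
top [0.589  0.0069] 19.67 {'+x': (np.float64(0.03), np.float64(0.1275)), '-x': (np.float64(0.23), np.float64(-0.1275)), '+y': (np.float64(0.1), np.float64(0.0635)), '-y': (np.float64(-0.1), np.float64(-0.0635))}
scene [0.5889 0.0057] 22.65 {'+x': (np.float64(2.96), np.float64(0.1271)), '-x': (np.float64(2.23), np.float64(-0.1271)), '+y': (np.float64(2.97), np.float64(0.0613)), '-y': (np.float64(-2.97), np.float64(-0.0613))}
[ 211  202   92   14 1279]
centroid [-0.00064309 -0.02022578 -0.0309    ]
[-0.02571567 -0.02394573 -0.0309    ] [ 0.02435662 -0.01635534 -0.0309    ]
yaw in tool 0.011720516271808817
```

```bash
cat >> h.py <<'E'
JC=np.array([.589,.0069]);JY=np.radians(19.67)
def j2w(x,y=0): return JC+np.array([np.cos(JY)*x-np.sin(JY)*y,np.sin(JY)*x+np.cos(JY)*y])
def w2j(p):
    d=np.array(p[:2])-JC;return np.array([np.cos(JY)*d[0]+np.sin(JY)*d[1],-np.sin(JY)*d[0]+np.cos(JY)*d[1]])
E
python3 - <<'E'
from h import *
s=get_state();R=Rq(s['tcp_rot']);p=j2w(-.092)
t=np.append(p,.06);print(t,R.inv().apply(t-s['ee_pos'])*1000, R.inv().apply([0,0,JY-np.arctan2(R.as_matrix()[1,0],R.as_matrix()[0,0])]))
E
```

```text
[ 0.50236848 -0.02406741  0.06      ] [218.42830638 208.36045707  15.93931938] [-0.00326781  0.01043715 -0.88437337]
```

Emit:
{"api": "servo_tool", "payload": {"series": [22, 21, 0, 0, 0.002, -0.1, -1, 46, 44, 0, 0, 0.003, -0.2, -1, 70, 67, 0, 0, 0.004, -0.3, -1, 94, 90, 0, 0, 0.005, -0.4, -1, 118, 113, 0, 0, 0.006, -0.5, -1, 142, 135, 5, 0, 0.007, -0.6, -1, 166, 158, 10, 0, 0.008, -0.7, -1, 190, 181, 14, 0, 0.009, -0.8, -1, 210, 200, 16, -0.003, 0.01, -0.86, -1, 218.4, 208.4, 16, -0.003, 0.01, -0.884, -1, 218.4, 208.4, 16, -0.003, 0.01, -0.884, -1, 218.4, 208.4, 16, -0.003, 0.01, -0.884, -1]}}

```text
t: 8.3
ee_pos: [0.5016, -0.024, 0.0588]
tcp_rot: [0.005, 0.986, 0.17, -0.002]
wrist_force: [-0.6, 1.0, -0.5]
grip_width: 0.2
```

Run:
```python
from h import *
s=get_state();print(s['t'])
i=snapshot('wrist');np.save('pics/w8.npy',i);save('w8',i)
for n in('top','scene'):
    i=snapshot(n);np.save('pics/'+n+'8.npy',i)
    save(n+'8',i[100:215,210:330] if n=='top' else i[160:250,200:340],5)
print(s['ee_pos'],Rq(s['tcp_rot']).as_matrix().round(4),s['grip_width'],w2j(s['ee_pos']))
R=Rq(s['tcp_rot']).as_matrix();print(np.degrees(np.arctan2(R[1,0],R[0,0])))
```

```text
8.3
[ 0.50163163 -0.02395718  0.05882836] [[ 0.9425  0.3342 -0.0022]
 [ 0.3342 -0.9424 -0.0111]
 [-0.0058  0.0098 -0.9999]] 0.19989183634033159 [-0.09265675  0.00035183]
19.522397033463985
```

View pics/w8.png

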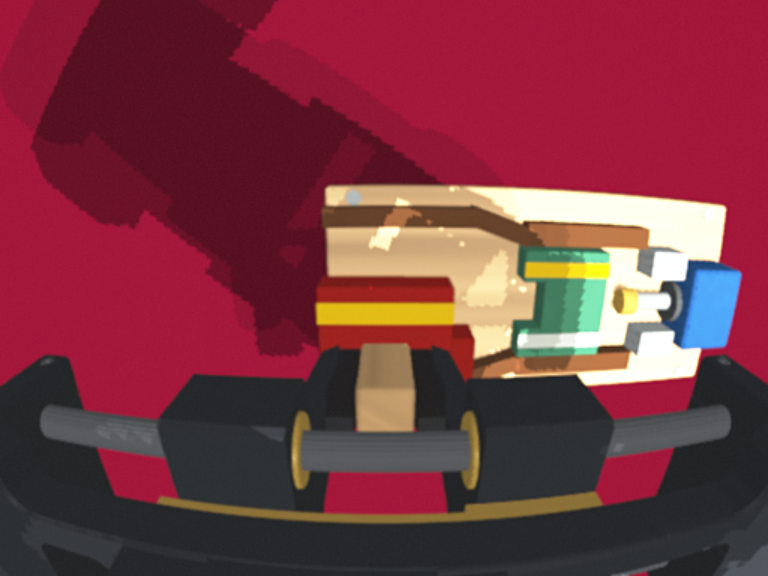

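View pics/top8.png

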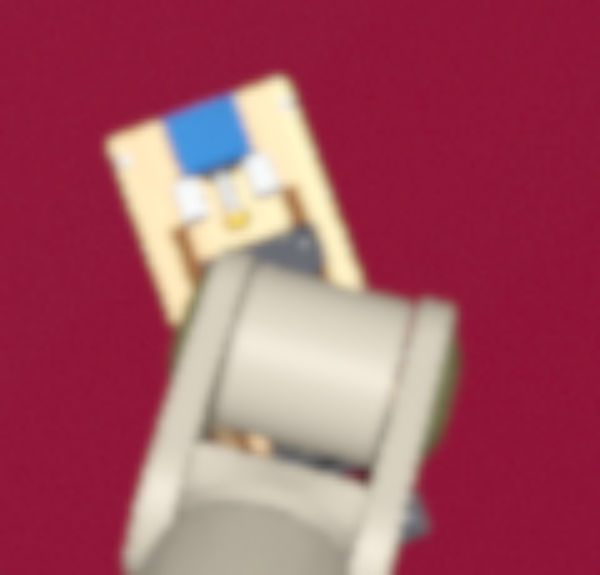

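View pics/scene8.png

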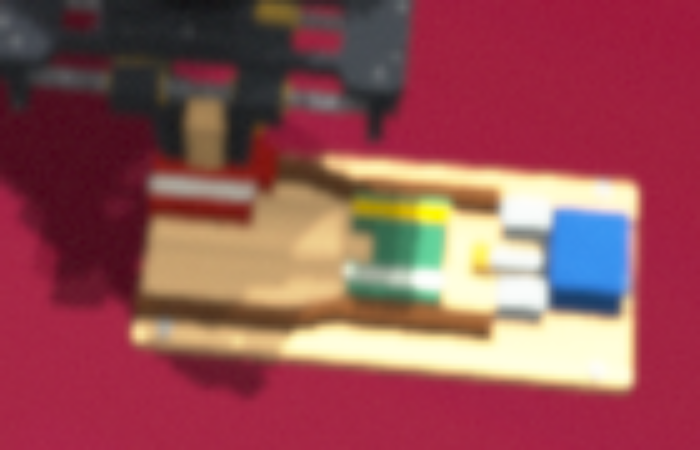

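Run:
```python
from h import *
s=get_state();i=np.load('pics/w8.npy');k=4
save('w8z',i[115:260,205:500],2.7)
for nm,(u,v),z in (('cornA(-125,60)',(328,187),.01),('cornB(125,60)',(725,208),.01),('cornC(125,-60)',(697,376),.01),('nose(41,0,.019)',(620,302),.019),('greenFL+y',(607,249),.026),('greenRL+y',(519,256),.026),('greenF-y',(602,354),.026),('green R-y',(515,352),.026),('yellow',(566,270),.026),('white',(565,340),.026)):
    p=wonz(s,u/1.5-.17,v/1.5-.17,z);print(nm,p.round(4),(w2j(p)*1000).round(1))
```

```text
cornA(-125,60) [0.4525 0.0241 0.01  ] [-122.7   62.2]
cornB(125,60) [0.6859 0.1073 0.01  ] [125.   61.9]
cornC(125,-60) [ 0.7306 -0.0036  0.01  ] [129.8 -57.6]
nose(41,0,.019) [0.6293 0.0234 0.019 ] [43.5  2. ]
greenFL+y [0.6019 0.0481 0.026 ] [26.  34.5]
greenRL+y [0.5558 0.0264 0.026 ] [-24.7  29.5]
greenF-y [ 0.6296 -0.0078  0.026 ] [ 33.2 -27.5]
green R-y [ 0.5768 -0.0233  0.026 ] [-21.7 -24.3]
yellow [0.5838 0.0289 0.026 ] [ 2.5 22.5]
white [ 0.6019 -0.0074  0.026 ] [  7.4 -17.8]
```

View pics/w8z.png

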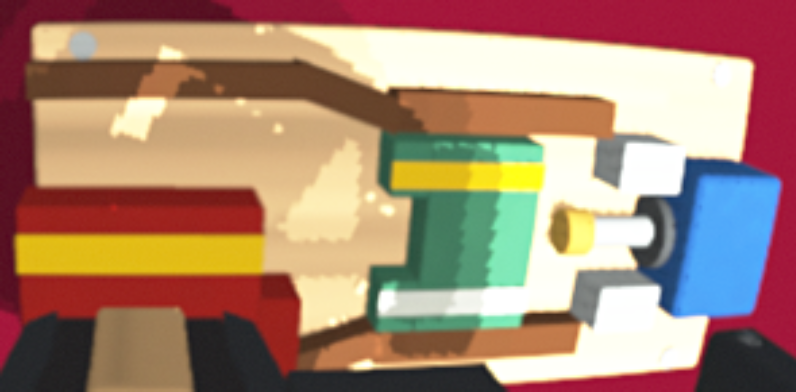

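The wrist view puts the whole jig about 2 mm further along +y than the top view did. I'll start lateral alignment from a compromise, then align by making the red and green stripes collinear. Lowering into the bay now.

Emit:
{"api": "servo_tool", "payload": {"series": [0.5, -1.8, 15, 0, 0, 0, -1, 0.5, -1.8, 30, 0, 0, 0, -1, 0.5, -1.8, 42, 0, 0, 0, -1, 0.5, -1.8, 52, 0, 0, 0, -1, 0.5, -1.8, 58, 0, 0, 0, -1, 0.5, -1.8, 61, 0, 0, 0, -1, 0.5, -1.8, 62, 0, 0, 0, -1, 0.5, -1.8, 62, 0, 0, 0, -1]}}

```text
t: 9.12
ee_pos: [0.5017, -0.0214, -0.0022]
tcp_rot: [0.006, 0.985, 0.171, -0.001]
wrist_force: [-0.0, -0.1, 0.0]
grip_width: 0.193
```

```bash
cat > look.py <<'E'
import sys
from h import *
k=sys.argv[1]
s=get_state();print('t',s['t'])
i=snapshot('wrist');np.save('pics/w%s.npy'%k,i);save('w%s'%k,i[130:280,195:495],2.6)
j=snapshot('scene');np.save('pics/s%s.npy'%k,j);save('s'+k,j[170:250,215:335],6.5)
R=Rq(s['tcp_rot']).as_matrix()
print('jig',(w2j(s['ee_pos'])*1000).round(1),'z',s['ee_pos'][2].round(4),'yaw',np.degrees(np.arctan2(R[1,0],R[0,0])).round(2),'tz',R[:,2].round(4),'R2',R[2].round(4))
f=s['wrist_force'];print('F jig',[(np.cos(JY)*f[0]+np.sin(JY)*f[1]).round(1),(-np.sin(JY)*f[0]+np.cos(JY)*f[1]).round(1),f[2].round(1)],'M',s['moment'].round(2),s['grip_width'].round(3))
hsv=cv2.cvtColor(i,cv2.COLOR_RGB2HSV)
m=cv2.inRange(hsv,(20,140,90),(36,255,255));n,l,st,ce=cv2.connectedComponentsWithStats(m)
for q in range(1,n):
    if st[q,4]>100 and 120<ce[q][1]<270 and ce[q][0]>190:
        ys,xs=np.where(l==q);P=np.array([wonz(s,u,v,.026) for u,v in zip(xs,ys)]);J=np.array([w2j(p) for p in P])*1000
        x0,x1=np.percentile(J[:,0],[1,99]);sel=(J[:,0]>x0+3)&(J[:,0]<x1-3)
        p=np.polyfit(J[sel,0],J[sel,1],1);print('yellow',st[q],'x',x0.round(1),x1.round(1),'y',J[:,1].mean().round(2),'slope deg',np.degrees(p[0]).round(2))
E
python3 look.py 9
```

```text
t 9.1167
jig [-91.8   2.7] z -0.0022 yaw 19.71 tz [-6.000e-04 -1.170e-02 -9.999e-01] R2 [-0.0045  0.0108 -0.9999]Traceback (most recent call last):
  File "look.py", line 9, in <module>
    f=s['wrist_force'];print('F jig',[(np.cos(JY)*f[0]+np.sin(JY)*f[1]).round(1),(-np.sin(JY)*f[0]+np.cos(JY)*f[1]).round(1),f[2].round(1)],'M',s['moment'].round(2),s['grip_width'].round(3))
                                                                                                                                                                     ^^^^^^^^^^^^^^^^^^^^^
AttributeError: 'float' object has no attribute 'round'
```

View pics/w9.png

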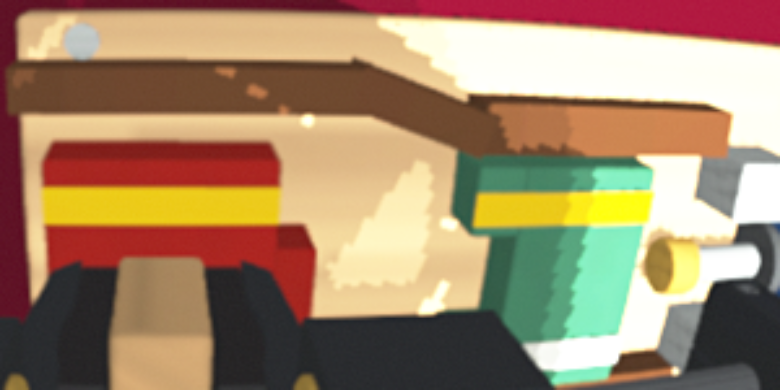

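View pics/s9.png

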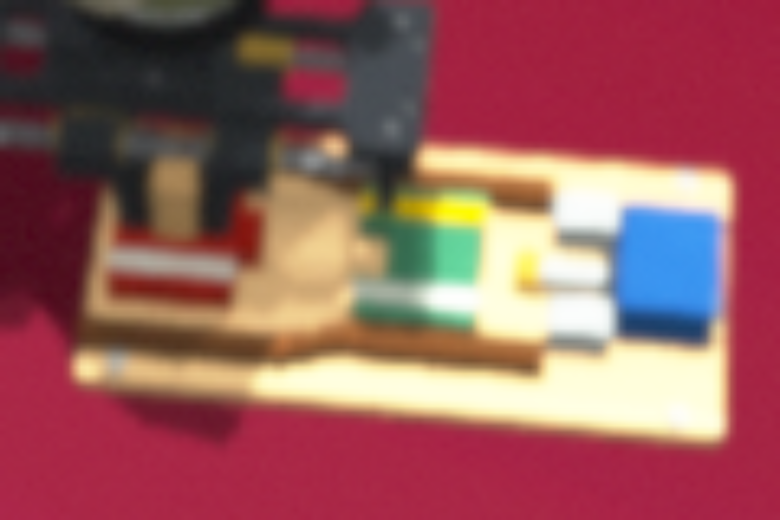

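```bash
sed -i "s/s\['grip_width'\].round(3)/round(s['grip_width'],3)/" look.py; python3 look.py 10
```

```text
t 9.2167
jig [-91.7   2.4] z -0.0019 yaw 19.7 tz [ 0.     -0.0119 -0.9999] R2 [-0.004   0.0112 -0.9999]
F jig [np.float64(0.2), np.float64(-0.0), np.float64(-0.5)] M [-0.04  0.02 -0.01] 0.2
yellow [ 211  202   92   14 1284] x -117.2 -67.3 y 22.62 slope deg 0.12
yellow [377 203  69  14 844] x -21.4 27.2 y 21.49 slope deg 0.51
yellow [443 221  20  21 224] x 30.8 47.1 y 6.26 slope deg 9.82
```

Run:
```python
from h import *
s=get_state();i=np.load('pics/w10.npy')
# subpixel edge along columns: print columns profile
for nm,u in(('bay',235),('bay',270),('bay',300),('str',390),('str',455),('str',465)):
    col=i[145:205,u].astype(int)
    g=np.diff(col.sum(1)); k=np.argsort(-abs(g))[:6]
    print(nm,u,[(145+q+.5,g[q],(w2j(wonz(s,u,145+q+.5,.022))*1000).round(1).tolist()) for q in sorted(k)])
```

```text
bay 235 [(np.float64(151.5), np.int64(-205), [-103.9, 53.7]), (np.float64(152.5), np.int64(-147), [-103.9, 53.1]), (np.float64(172.5), np.int64(172), [-104.1, 42.0]), (np.float64(173.5), np.int64(134), [-104.1, 41.5]), (np.float64(183.5), np.int64(-157), [-104.2, 35.8]), (np.float64(184.5), np.int64(-114), [-104.2, 35.2])]
bay 270 [(np.float64(151.5), np.int64(-203), [-85.1, 53.7]), (np.float64(152.5), np.int64(-134), [-85.1, 53.1]), (np.float64(172.5), np.int64(172), [-85.0, 42.0]), (np.float64(173.5), np.int64(132), [-84.9, 41.5]), (np.float64(183.5), np.int64(-129), [-84.9, 35.8]), (np.float64(184.5), np.int64(-133), [-84.9, 35.2])]
bay 300 [(np.float64(151.5), np.int64(-149), [-68.8, 53.8]), (np.float64(152.5), np.int64(-193), [-68.8, 53.3]), (np.float64(172.5), np.int64(162), [-68.4, 42.1]), (np.float64(173.5), np.int64(145), [-68.4, 41.6]), (np.float64(200.5), np.int64(71), [-67.7, 25.9]), (np.float64(201.5), np.int64(108), [-67.7, 25.3])]
str 390 [(np.float64(164.5), np.int64(-108), [-15.0, 47.8]), (np.float64(165.5), np.int64(-369), [-14.9, 47.2]), (np.float64(166.5), np.int64(-127), [-14.8, 46.6]), (np.float64(168.5), np.int64(96), [-14.7, 45.4]), (np.float64(185.5), np.int64(-64), [-13.4, 35.1]), (np.float64(202.5), np.int64(81), [-11.9, 24.5])]
str 455 [(np.float64(168.5), np.int64(-397), [34.2, 47.0]), (np.float64(169.5), np.int64(-132), [34.3, 46.3]), (np.float64(170.5), np.int64(98), [34.4, 45.7]), (np.float64(171.5), np.int64(113), [34.6, 45.0]), (np.float64(188.5), np.int64(208), [37.0, 33.7]), (np.float64(189.5), np.int64(111), [37.1, 33.0])]
str 465 [(np.float64(145.5), np.int64(43), [40.4, 62.3]), (np.float64(168.5), np.int64(-225), [43.1, 47.3]), (np.float64(169.5), np.int64(-382), [43.2, 46.6]), (np.float64(170.5), np.int64(53), [43.4, 46.0]), (np.float64(171.5), np.int64(128), [43.5, 45.3]), (np.float64(172.5), np.int64(94), [43.6, 44.6])]
```

In the wrist view the channel centre is at y +1.85 mm (rail edges 41.8 − 40 and 33.4 − 31.5) and the red piece is at +2.5. I'll shift it −0.7 and lower to touch the floor.

Emit:
{"api": "servo_tool", "payload": {"series": [0, 0.7, 1, 0, 0, 0, -1, 0, 0.7, 2, 0, 0, 0, -1, 0, 0.7, 2.5, 0, 0, 0, -1, 0, 0.7, 2.5, 0, 0, 0, -1]}}

```text
t: 9.65
ee_pos: [0.502, -0.0225, -0.0046]
tcp_rot: [0.006, 0.985, 0.171, -0.001]
wrist_force: [-0.9, -0.1, -0.2]
grip_width: 0.201
```

Emit:
{"api": "servo_tool", "payload": {"series": [0, 0, 0.5, 0, 0, 0, -1, 0, 0, 1, 0, 0, 0, -1, 0, 0, 1, 0, 0, 0, -1]}}

```text
t: 9.9
ee_pos: [0.502, -0.0225, -0.0049]
tcp_rot: [0.006, 0.985, 0.171, -0.001]
wrist_force: [-1.7, 0.2, 7.8]
grip_width: 0.2
```

```bash
python3 look.py 11
```

```text
t 9.9
jig [-91.8   1.6] z -0.0049 yaw 19.69 tz [ 3.000e-04 -1.200e-02 -9.999e-01] R2 [-0.0038  0.0114 -0.9999]
F jig [np.float64(-1.6), np.float64(0.8), np.float64(7.8)] M [0.01 0.34 0.02] 0.2
yellow [ 211  202   92   14 1284] x -116.8 -67.7 y 22.87 slope deg 0.1
yellow [379 203  70  15 866] x -21.5 27.1 y 21.41 slope deg 0.06
yellow [446 222  20  21 228] x 30.6 46.5 y 6.18 slope deg -2.14
```

View pics/s11.png

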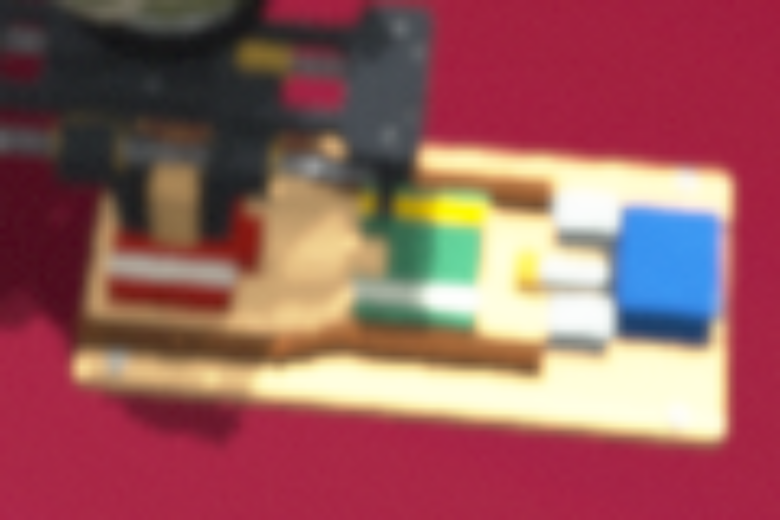

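```bash
cat > rail.py <<'E'
import sys
from h import *
s=get_state();i=np.load('pics/w%s.npy'%sys.argv[1]).astype(int)
# rail inner top edge z .022 ; red top +y edge z .026
def edges(u,v0,v1):
    g=np.diff(i[v0:v1,u].sum(1)).astype(float);return g
out=[]
for u in range(215,305,3):
    g=np.clip(edges(u,160,180),0,None); 
    if g.max()>80:
        v=160+.5+(g*np.arange(len(g)))[max(0,g.argmax()-2):g.argmax()+3].sum()/g[max(0,g.argmax()-2):g.argmax()+3].sum(); out.append(w2j(wonz(s,u,v,.022))*1000)
out=np.array(out);print('bay rail inner y',np.median(out[:,1]).round(2))
out=[]
for u in range(220,295,3):
    # red: R channel dark side -> top face brighter; use hue red start
    c=i[178:200,u]; rednd=(c[:,0]>2.5*c[:,1]); g=np.abs(np.diff(c.sum(1)));
    out.append((178+np.argmax(rednd),) )
print('first red row',np.median(out))
E
python3 rail.py 11
python3 - <<'E'
import numpy as np
i=np.load('pics/w11.npy')
for u in (240,280): print(u,[(v,i[v,u].tolist()) for v in range(166,206)])
for u in (455,): print(u,[(v,i[v,u].tolist()) for v in range(180,196)])
E
```

```text
bay rail inner y 41.94
first red row 185.0
240 [(166, [113, 73, 48]), (167, [112, 72, 48]), (168, [110, 72, 47]), (169, [112, 72, 47]), (170, [109, 70, 45]), (171, [106, 67, 44]), (172, [132, 95, 66]), (173, [211, 170, 122]), (174, [242, 209, 152]), (175, [242, 212, 155]), (176, [239, 208, 151]), (177, [237, 205, 150]), (178, [236, 203, 149]), (179, [235, 201, 147]), (180, [234, 200, 147]), (181, [233, 198, 144]), (182, [231, 194, 142]), (183, [209, 159, 116]), (184, [160, 95, 70]), (185, [132, 41, 33]), (186, [130, 30, 27]), (187, [131, 32, 27]), (188, [130, 30, 25]), (189, [130, 31, 26]), (190, [134, 34, 30]), (191, [151, 37, 30]), (192, [164, 38, 31]), (193, [169, 38, 34]), (194, [169, 38, 31]), (195, [170, 38, 34]), (196, [169, 38, 32]), (197, [167, 37, 30]), (198, [167, 37, 30]), (199, [169, 37, 34]), (200, [165, 36, 31]), (201, [181, 91, 31]), (202, [224, 169, 29]), (203, [237, 202, 24]), (204, [238, 206, 28]), (205, [237, 204, 25])]
280 [(166, [111, 72, 47]), (167, [111, 73, 46]), (168, [111, 73, 47]), (169, [111, 73, 46]), (170, [111, 73, 47]), (171, [105, 69, 42]), (172, [13
[... 445 characters left out ...]
4, 29]), (192, [165, 37, 33]), (193, [172, 39, 34]), (194, [172, 39, 34]), (195, [173, 40, 37]), (196, [171, 35, 30]), (197, [171, 37, 34]), (198, [170, 37, 32]), (199, [170, 37, 37]), (200, [168, 36, 32]), (201, [180, 87, 33]), (202, [216, 161, 29]), (203, [235, 200, 31]), (204, [237, 205, 25]), (205, [237, 203, 25])]
455 [(180, [208, 133, 81]), (181, [209, 134, 82]), (182, [209, 133, 82]), (183, [208, 131, 81]), (184, [207, 131, 81]), (185, [209, 132, 81]), (186, [208, 131, 80]), (187, [206, 128, 77]), (188, [218, 136, 83]), (189, [255, 232, 156]), (190, [255, 255, 244]), (191, [255, 255, 249]), (192, [255, 255, 245]), (193, [255, 255, 244]), (194, [255, 255, 245]), (195, [255, 255, 245])]
```

Run:
```python
from h import *
s=get_state()
for u,v,z in((240,183.9,.010),(280,184.1,.010),(240,190.9,.026),(280,190.9,.026),(240,172.7,.022),(280,172.7,.022),(455,188.7,.022)): print(u,v,z,(w2j(wonz(s,u,v,z))*1000).round(2))
print(s['ee_pos'])
```

```text
240 183.9 0.01 [-102.1    32.25]
280 184.1 0.01 [-78.73  32.16]
240 190.9 0.026 [-101.17   32.84]
280 190.9 0.026 [-79.89  32.88]
240 172.7 0.022 [-101.26   41.83]
280 172.7 0.022 [-79.8   41.87]
455 188.7 0.022 [34.51 33.61]
[ 0.50202424 -0.02251971 -0.00492621]
```

Emit:
{"api": "servo_tool", "payload": {"series": [0, 0.5, -0.4, 0, 0, 0, -1, 3, 0.5, -0.4, 0, 0, 0, -1, 7, 0.5, -0.4, 0, 0, 0, -1, 12, 0.5, -0.4, 0, 0, 0, -1, 17, 0.5, -0.4, 0, 0, 0, -1, 22, 0.5, -0.4, 0, 0, 0, -1, 27, 0.5, -0.4, 0, 0, 0, -1, 30, 0.5, -0.4, 0, 0, 0, -1, 30, 0.5, -0.4, 0, 0, 0, -1]}}

```text
t: 10.75
ee_pos: [0.5311, -0.0127, -0.0047]
tcp_rot: [0.006, 0.985, 0.171, -0.001]
wrist_force: [0.2, -0.2, -0.2]
grip_width: 0.204
```

```bash
python3 look.py 12
```

```text
t 10.75
jig [-61.1   1.1] z -0.0047 yaw 19.71 tz [ 6.000e-04 -1.210e-02 -9.999e-01] R2 [-0.0035  0.0116 -0.9999]
F jig [np.float64(0.2), np.float64(-0.2), np.float64(-0.2)] M [-0.05  0.03  0.  ] 0.204
yellow [ 211  202   92   15 1286] x -86.2 -37.1 y 22.31 slope deg 0.11
yellow [ 328  203   81   14 1088] x -21.5 27.6 y 21.52 slope deg -0.17
yellow [410 222  21  23 259] x 33.0 47.6 y 6.54 slope deg 12.58
```

View pics/w12.png

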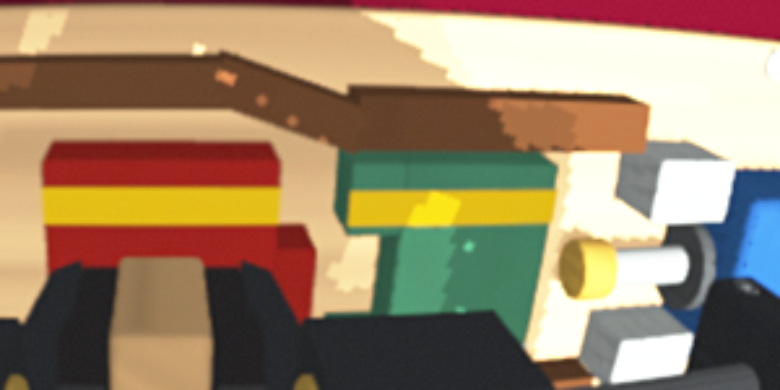

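View pics/s12.png

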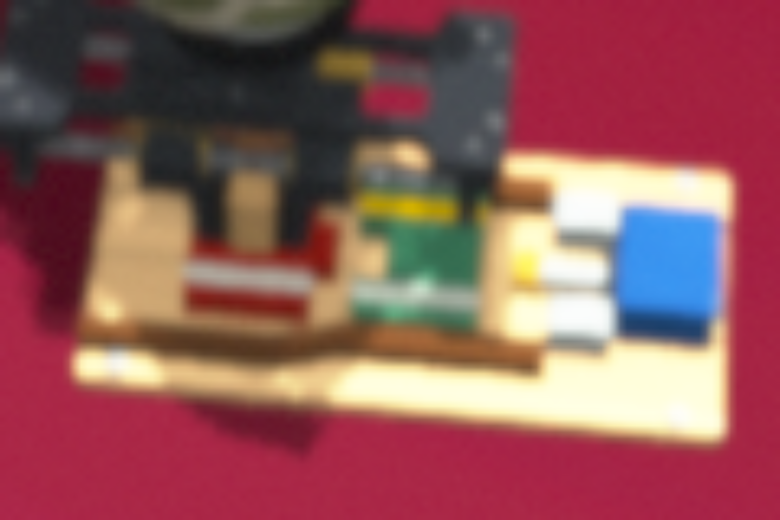

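Emit:
{"api": "servo_tool", "payload": {"series": [3, 0.3, 0.2, 0, 0, 0, -1, 6, 0.3, 0.2, 0, 0, 0, -1, 9, 0.3, 0.2, 0, 0, 0, -1, 11, 0.3, 0.2, 0, 0, 0, -1, 12, 0.3, 0.2, 0, 0, 0, -1, 12, 0.3, 0.2, 0, 0, 0, -1]}}

```text
t: 11.35
ee_pos: [0.5421, -0.009, -0.0049]
tcp_rot: [0.006, 0.985, 0.171, -0.001]
wrist_force: [0.2, -0.4, 1.9]
grip_width: 0.196
```

```bash
python3 look.py 13
```

```text
t 11.35
jig [-49.5   0.8] z -0.0049 yaw 19.7 tz [ 6.000e-04 -1.210e-02 -9.999e-01] R2 [-0.0036  0.0116 -0.9999]
F jig [np.float64(0.1), np.float64(-0.4), np.float64(1.9)] M [-0.05 -0.04  0.02] 0.196
yellow [ 211  202   92   14 1282] x -74.5 -25.7 y 22.1 slope deg 0.15
yellow [ 308  203   85   14 1141] x -21.5 27.9 y 21.41 slope deg -0.02
yellow [396 223  21  23 424] x 34.2 49.5 y 5.11 slope deg -4.99
```

View pics/w13.png

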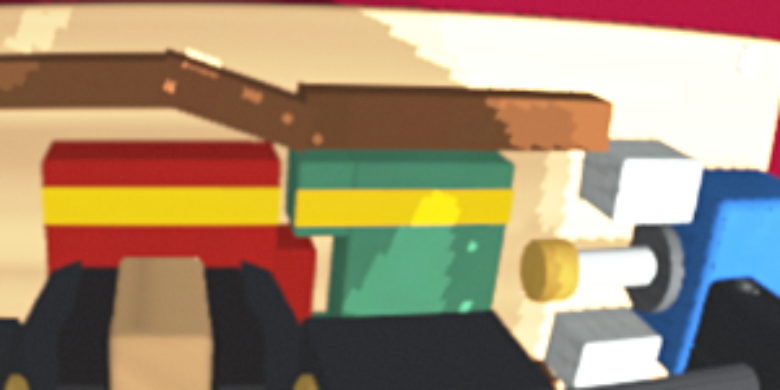

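Tab is entering the notch with a 4 mm gap left, and the side force is negligible. Sliding on slowly.

Emit:
{"api": "servo_tool", "payload": {"series": [2, 0.1, 0, 0, 0, 0, -1, 3.5, 0.1, 0, 0, 0, 0, -1, 5, 0.1, 0, 0, 0, 0, -1, 7, 0.1, 0, 0, 0, 0, -1, 9, 0.1, 0, 0, 0, 0, -1, 11, 0.1, 0, 0, 0, 0, -1, 12, 0.1, 0, 0, 0, 0, -1, 12, 0.1, 0, 0, 0, 0, -1]}}

```text
t: 12.12
ee_pos: [0.5538, -0.005, -0.0049]
tcp_rot: [0.006, 0.985, 0.171, -0.0]
wrist_force: [-2.0, -0.7, 2.9]
grip_width: 0.198
```

```bash
python3 look.py 14
```

```text
t 12.1167
jig [-37.2   0.7] z -0.0049 yaw 19.7 tz [ 0.0013 -0.012  -0.9999] R2 [-0.0028  0.0117 -0.9999]
F jig [np.float64(-2.1), np.float64(-0.0), np.float64(2.9)] M [-0.06  0.24 -0.  ] 0.198
yellow [ 211  202  177   15 2439] x -61.7 36.1 y 21.73 slope deg -0.53
yellow [381 223  20  24 401] x 37.2 50.0 y 4.75 slope deg -2.43
```

View pics/w14.png

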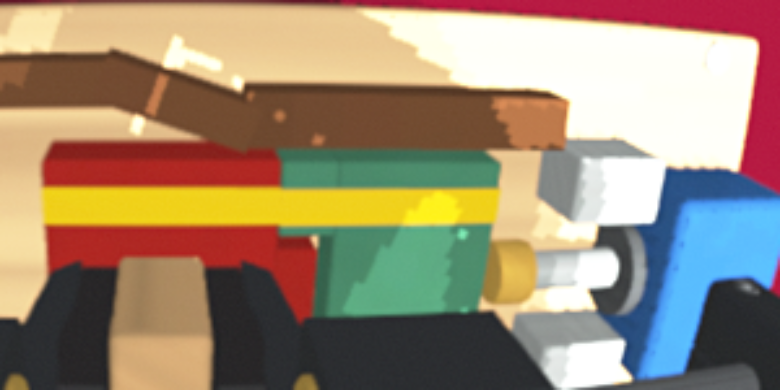

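View pics/s14.png

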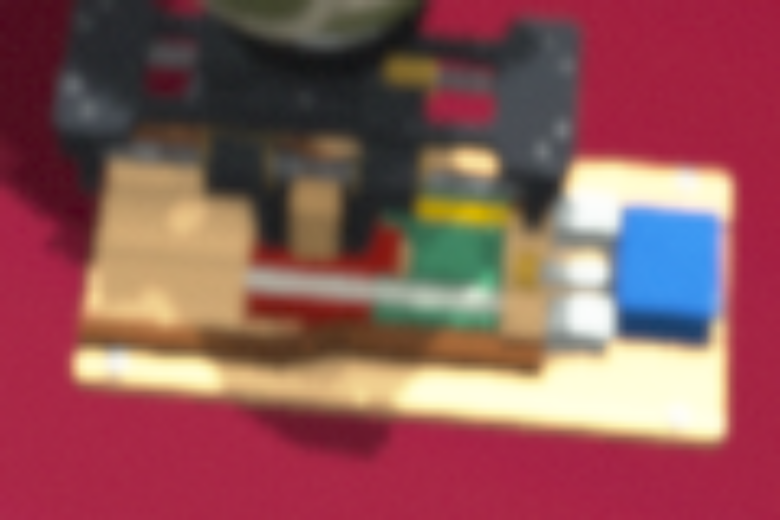

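The joint is closed, with the stripes making one line at row ~207. The green front is just short of the nose. Pushing on in small steps while watching the force.

Emit:
{"api": "servo_tool", "payload": {"series": [1.5, 0, 0, 0, 0, 0, -1, 3, 0, 0, 0, 0, 0, -1, 4.5, 0, 0, 0, 0, 0, -1, 6, 0, 0, 0, 0, 0, -1, 7, 0, 0, 0, 0, 0, -1, 7, 0, 0, 0, 0, 0, -1]}}

```text
t: 12.72
ee_pos: [0.5593, -0.0028, -0.0049]
tcp_rot: [0.006, 0.985, 0.171, -0.002]
wrist_force: [-7.6, -3.6, 7.9]
grip_width: 0.2
```

Emit:
{"api": "servo_tool", "payload": {"series": [1.5, 0, 0, 0, 0, 0, -1, 3, 0, 0, 0, 0, 0, -1, 4, 0, 0, 0, 0, 0, -1, 4, 0, 0, 0, 0, 0, -1]}}

```text
t: 13.05
ee_pos: [0.5618, -0.0018, -0.0048]
tcp_rot: [0.006, 0.985, 0.171, -0.003]
wrist_force: [-9.1, -3.1, 8.7]
grip_width: 0.2
```

```bash
python3 look.py 15
```

```text
t 13.05
jig [-28.5   0.9] z -0.0048 yaw 19.71 tz [-0.0042 -0.013  -0.9999] R2 [-0.0084  0.0108 -0.9999]
F jig [np.float64(-9.6), np.float64(0.1), np.float64(8.7)] M [-0.76  1.42 -0.06] 0.2
yellow [ 211  202  177   15 2445] x -52.9 44.9 y 21.86 slope deg -0.58
yellow [380 223  16  24 296] x 45.8 55.1 y 4.61 slope deg -10.84
```

View pics/w15.png

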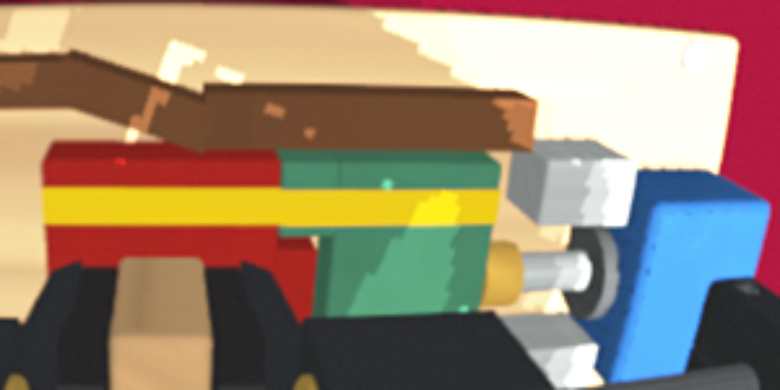

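Emit:
{"api": "servo_tool", "payload": {"series": [1.5, 0, -0.2, 0, 0.005, 0, -1, 3, 0, -0.2, 0, 0.005, 0, -1, 4.5, 0, -0.2, 0, 0.005, 0, -1, 6, 0, -0.2, 0, 0.005, 0, -1, 6, 0, -0.2, 0, 0.005, 0, -1]}}

```text
t: 13.57
ee_pos: [0.5659, -0.0003, -0.0048]
tcp_rot: [0.006, 0.985, 0.171, -0.003]
wrist_force: [-9.1, -5.3, 7.2]
grip_width: 0.198
```

```bash
python3 look.py 16
```

```text
t 13.5667
jig [-24.1   1. ] z -0.0048 yaw 19.72 tz [-0.0034 -0.0119 -0.9999] R2 [-0.0072  0.0101 -0.9999]
F jig [np.float64(-10.3), np.float64(-1.9), np.float64(7.2)] M [-0.85  1.51 -0.11] 0.198
yellow [ 211  202  177   15 2451] x -48.6 49.3 y 21.91 slope deg -0.63
yellow [380 223  16  25 296] x 50.1 59.4 y 4.43 slope deg -9.95
```

View pics/w16.png

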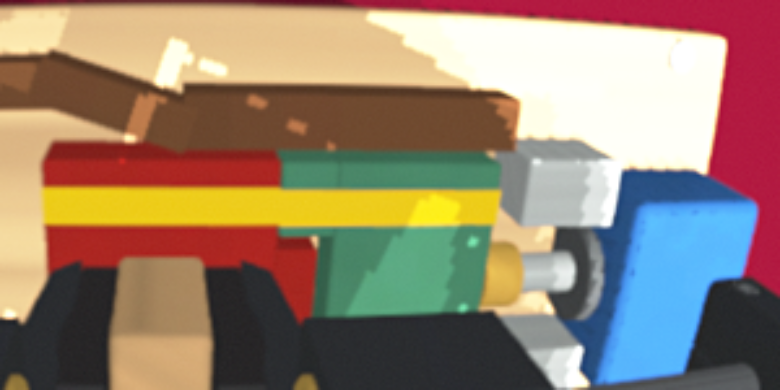

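View pics/s16.png

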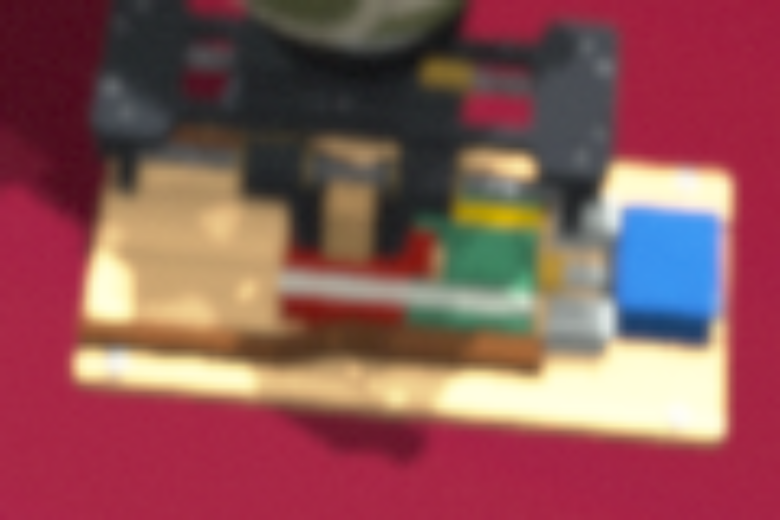

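Emit:
{"api": "servo_tool", "payload": {"series": [1.5, 0, -0.1, 0, 0.003, 0, -1, 3, 0, -0.1, 0, 0.003, 0, -1, 4, 0, -0.1, 0, 0.003, 0, -1, 4.5, 0, -0.1, 0, 0.003, 0, -1, 4.5, 0, -0.1, 0, 0.003, 0, -1]}}

```text
t: 14.08
ee_pos: [0.5681, 0.0006, -0.0047]
tcp_rot: [0.005, 0.985, 0.171, -0.004]
wrist_force: [-11.8, -6.2, 10.7]
grip_width: 0.202
```

```bash
python3 look.py 17
```

```text
t 14.0833
jig [-21.8   1.1] z -0.0047 yaw 19.72 tz [-0.0053 -0.0118 -0.9999] R2 [-0.009   0.0093 -0.9999]
F jig [np.float64(-13.2), np.float64(-1.8), np.float64(10.7)] M [-1.04  1.89 -0.15] 0.202
yellow [ 211  202  177   15 2458] x -46.2 51.7 y 21.97 slope deg -0.63
yellow [380 224  16  24 296] x 52.5 61.8 y 4.45 slope deg 0.89
```

View pics/w17.png

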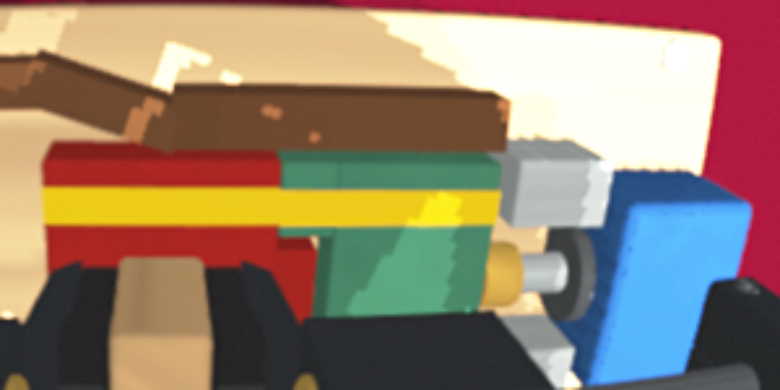

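View pics/s17.png

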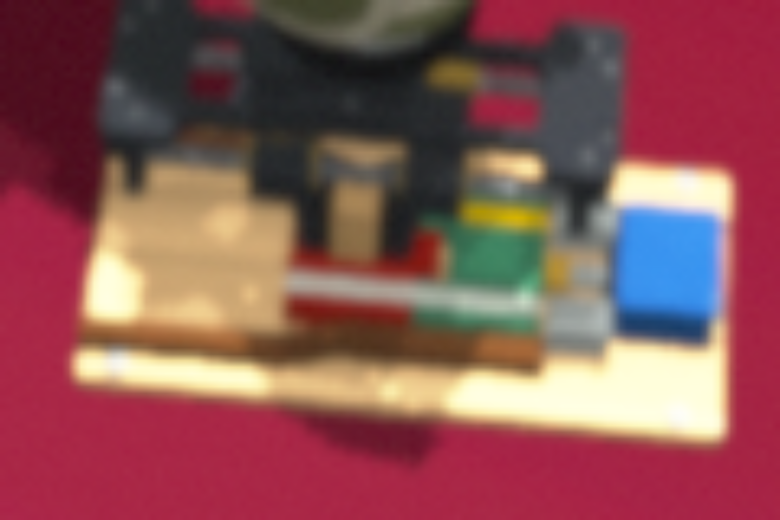

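Run:
```python
from h import *
i=np.load('pics/w17.npy')
save('w17z',i[180:225,370:440],11)
c=i[208,375:415].astype(int);print([(375+k,c[k].tolist()) for k in range(40)])
```

```text
[(375, [237, 204, 25]), (376, [237, 203, 20]), (377, [237, 204, 24]), (378, [237, 204, 27]), (379, [237, 204, 22]), (380, [237, 204, 25]), (381, [238, 205, 28]), (382, [237, 204, 26]), (383, [236, 203, 21]), (384, [238, 204, 23]), (385, [240, 206, 18]), (386, [237, 198, 55]), (387, [172, 155, 111]), (388, [126, 129, 129]), (389, [126, 132, 133]), (390, [127, 132, 130]), (391, [127, 131, 129]), (392, [138, 142, 140]), (393, [164, 170, 167]), (394, [183, 189, 186]), (395, [185, 192, 189]), (396, [184, 191, 189]), (397, [184, 189, 189]), (398, [186, 191, 188]), (399, [185, 191, 188]), (400, [187, 192, 189]), (401, [186, 191, 190]), (402, [186, 191, 190]), (403, [187, 192, 189]), (404, [184, 191, 188]), (405, [185, 193, 190]), (406, [187, 194, 190]), (407, [186, 193, 190]), (408, [185, 193, 188]), (409, [186, 193, 188]), (410, [186, 193, 189]), (411, [186, 193, 188]), (412, [187, 194, 191]), (413, [186, 192, 188]), (414, [186, 192, 189])]
```

View pics/w17z.png

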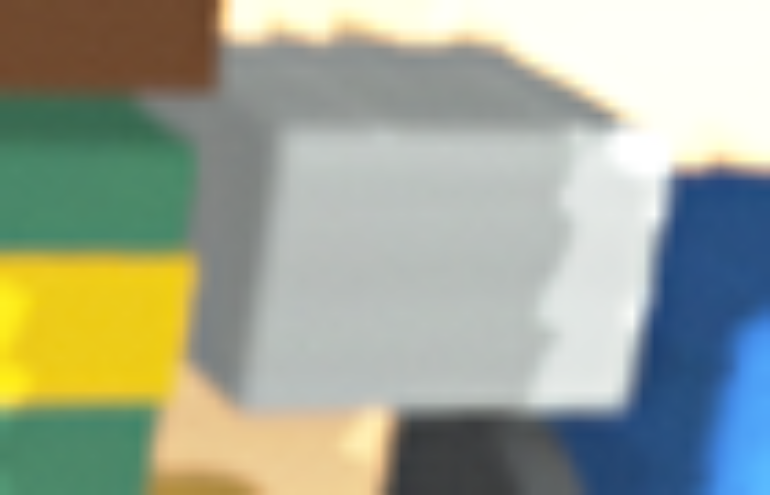

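Run:
```python
from h import *
s=get_state()
print((w2j(wonz(s,386.8,208,.026))*1000).round(2),(w2j(wonz(s,392.8,208,.030))*1000).round(2))
```

```text
[53.05 22.32] [54.98 23.75]
```

Gap to the stops is about 1.9 mm (green front at x 53.0, stop faces at 55.0). I'll ease the front dip slightly and creep on.

Emit:
{"api": "servo_tool", "payload": {"series": [1, 0, -0.2, 0, 0.006, 0, -1, 2, 0, -0.2, 0, 0.006, 0, -1, 2.8, 0, -0.2, 0, 0.006, 0, -1, 2.8, 0, -0.2, 0, 0.006, 0, -1]}}

```text
t: 14.52
ee_pos: [0.5688, 0.001, -0.0048]
tcp_rot: [0.005, 0.985, 0.171, -0.003]
wrist_force: [-10.4, -5.3, 9.3]
grip_width: 0.2
```

Emit:
{"api": "servo_tool", "payload": {"series": [0.8, 0, -0.1, 0, 0.004, 0, -1, 1.6, 0, -0.1, 0, 0.004, 0, -1, 2, 0, -0.1, 0, 0.004, 0, -1, 2, 0, -0.1, 0, 0.004, 0, -1]}}

```text
t: 14.85
ee_pos: [0.5687, 0.0009, -0.0047]
tcp_rot: [0.005, 0.985, 0.171, -0.004]
wrist_force: [-11.5, -5.7, 10.0]
grip_width: 0.199
```

```bash
python3 look.py 18
python3 - <<'E'
from h import *
s=get_state();i=np.load('pics/w18.npy');save('w18z',i[180:225,370:440],11)
c=i[208,375:415].astype(int).sum(1);print([(375+k,c[k]) for k in range(8,24)])
E
```

```text
t 14.85
jig [-21.1   1.2] z -0.0047 yaw 19.73 tz [-0.0056 -0.0105 -0.9999] R2 [-0.0088  0.008  -0.9999]
F jig [np.float64(-12.8), np.float64(-1.5), np.float64(10.0)] M [-1.21  1.84 -0.11] 0.199
yellow [ 211  202  177   15 2458] x -45.6 52.3 y 21.97 slope deg -0.62
yellow [380 224  16  24 294] x 53.1 62.4 y 4.51 slope deg -12.94
[(383, np.int64(466)), (384, np.int64(463)), (385, np.int64(464)), (386, np.int64(495)), (387, np.int64(432)), (388, np.int64(387)), (389, np.int64(390)), (390, np.int64(382)), (391, np.int64(412)), (392, np.int64(498)), (393, np.int64(550)), (394, np.int64(567)), (395, np.int64(562)), (396, np.int64(564)), (397, np.int64(562)), (398, np.int64(566))]
```

View pics/w18z.png

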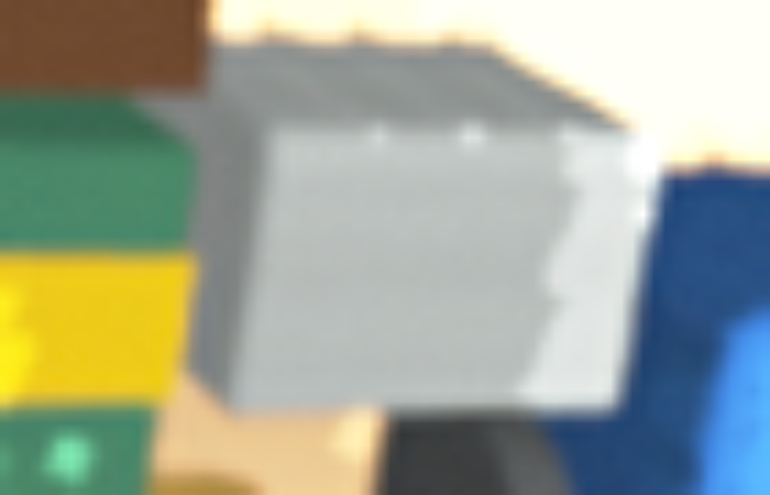

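About 1.3 mm remains. The arm's compliance holds it with 2 mm of offset at 13 N, so a slightly larger offset is needed.

Emit:
{"api": "servo_tool", "payload": {"series": [1, 0, -0.2, 0, 0.006, 0, -1, 2, 0, -0.2, 0, 0.006, 0, -1, 2.7, 0, -0.2, 0, 0.006, 0, -1, 3.3, 0, -0.2, 0, 0.006, 0, -1, 3.6, 0, -0.2, 0, 0.006, 0, -1, 3.6, 0, -0.2, 0, 0.006, 0, -1]}}

```text
t: 15.45
ee_pos: [0.5699, 0.0015, -0.0048]
tcp_rot: [0.004, 0.985, 0.171, -0.003]
wrist_force: [-12.0, -6.5, 9.8]
grip_width: 0.201
```

```bash
python3 look.py 19
python3 - <<'E'
from h import *
s=get_state();i=np.load('pics/w19.npy');save('w19z',i[180:225,370:440],11)
c=i[208,375:415].astype(int).sum(1);print([(375+k,c[k]) for k in range(8,24)])
E
```

```text
t 15.45
jig [-19.8   1.3] z -0.0048 yaw 19.73 tz [-0.0053 -0.0094 -0.9999] R2 [-0.0081  0.0071 -0.9999]
F jig [np.float64(-13.4), np.float64(-2.1), np.float64(9.8)] M [-1.13  1.89 -0.19] 0.201
yellow [ 211  202  177   15 2453] x -44.3 53.6 y 22.07 slope deg -0.63
yellow [380 224  16  24 293] x 54.4 63.6 y 4.55 slope deg 2.01
[(383, np.int64(459)), (384, np.int64(466)), (385, np.int64(466)), (386, np.int64(493)), (387, np.int64(430)), (388, np.int64(386)), (389, np.int64(421)), (390, np.int64(501)), (391, np.int64(556)), (392, np.int64(562)), (393, np.int64(566)), (394, np.int64(562)), (395, np.int64(561)), (396, np.int64(566)), (397, np.int64(562)), (398, np.int64(563))]
```

View pics/w19z.png

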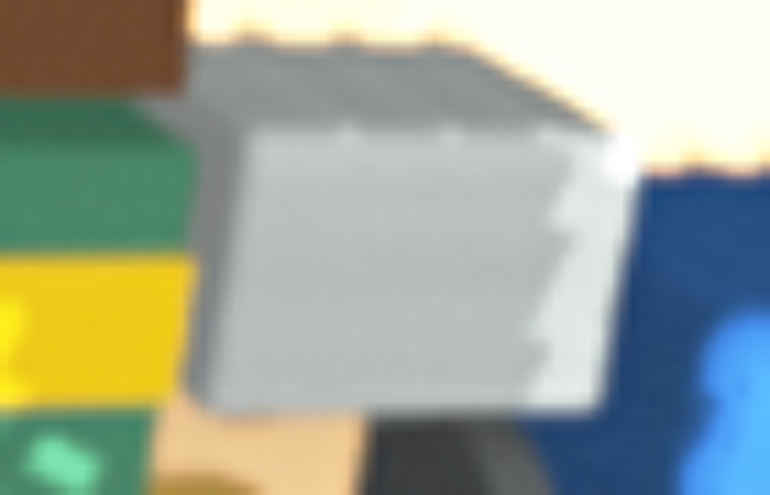

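The edge separation of 3.2 px is about what zero gap gives, but the force hasn't risen yet. Another small push will test for the stop.

Emit:
{"api": "servo_tool", "payload": {"series": [1, 0, -0.1, 0, 0.005, 0, -1, 2, 0, -0.1, 0, 0.005, 0, -1, 2.7, 0, -0.1, 0, 0.005, 0, -1, 3.2, 0, -0.1, 0, 0.005, 0, -1, 3.6, 0, -0.1, 0, 0.005, 0, -1, 3.6, 0, -0.1, 0, 0.005, 0, -1]}}

```text
t: 16.05
ee_pos: [0.5701, 0.0016, -0.0047]
tcp_rot: [0.004, 0.985, 0.171, -0.005]
wrist_force: [-16.8, -9.0, 13.4]
grip_width: 0.2
```

```bash
python3 look.py 20
python3 - <<'E'
from h import *
i=np.load('pics/w20.npy');save('w20z',i[180:225,370:440],11)
c=i[208,375:415].astype(int).sum(1);print([(375+k,c[k]) for k in range(8,24)])
E
```

```text
t 16.05
jig [-19.6   1.4] z -0.0047 yaw 19.74 tz [-0.008  -0.0093 -0.9999] R2 [-0.0107  0.0061 -0.9999]
F jig [np.float64(-18.8), np.float64(-2.8), np.float64(13.4)] M [-1.62  2.64 -0.18] 0.2
yellow [ 211  202  177   15 2430] x -43.9 53.9 y 22.06 slope deg -0.61
yellow [380 224  16  24 297] x 54.7 63.9 y 4.53 slope deg -15.1
[(383, np.int64(469)), (384, np.int64(459)), (385, np.int64(465)), (386, np.int64(494)), (387, np.int64(432)), (388, np.int64(390)), (389, np.int64(447)), (390, np.int64(529)), (391, np.int64(563)), (392, np.int64(566)), (393, np.int64(561)), (394, np.int64(564)), (395, np.int64(562)), (396, np.int64(561)), (397, np.int64(565)), (398, np.int64(561))]
```

View pics/w20z.png

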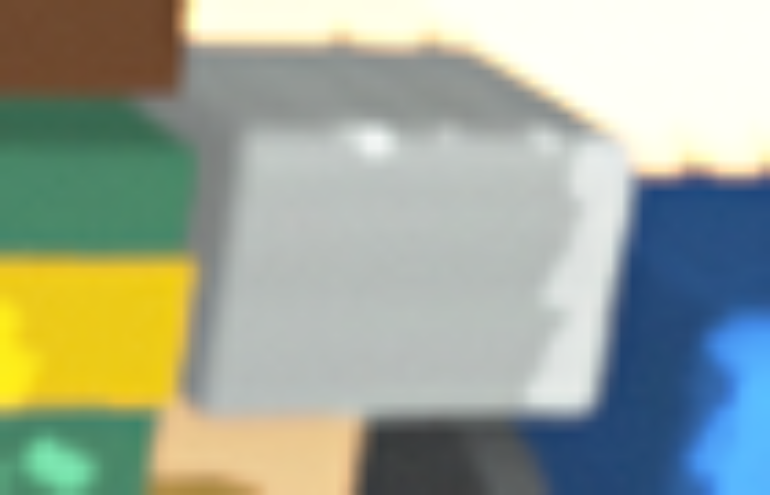

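View pics/w20.png

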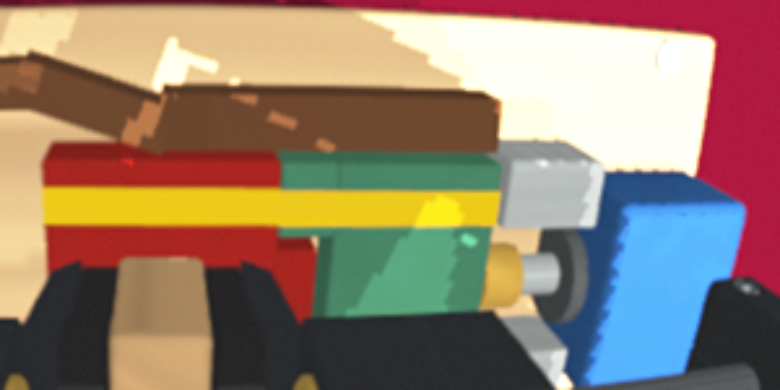

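View pics/s20.png

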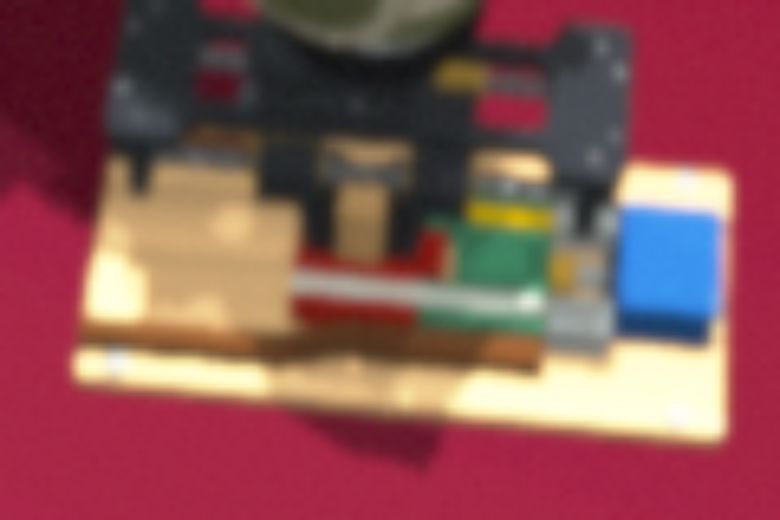

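Emit:
{"api": "servo_tool", "payload": {"series": [2, 0, -0.1, 0, 0.006, 0, -1, 3, 0, -0.1, 0, 0.006, 0, -1, 3.6, 0, -0.1, 0, 0.006, 0, -1, 4, 0, -0.1, 0, 0.006, 0, -1, 4.4, 0, -0.1, 0, 0.006, 0, -1, 4.4, 0, -0.1, 0, 0.006, 0, -1, 4.4, 0, -0.1, 0, 0.006, 0, -1]}}

```text
t: 16.73
ee_pos: [0.5701, 0.0016, -0.0046]
tcp_rot: [0.004, 0.985, 0.172, -0.007]
wrist_force: [-21.7, -11.6, 16.7]
grip_width: 0.197
```

```bash
python3 look.py 21
python3 - <<'E'
from h import *
i=np.load('pics/w21.npy')
c=i[208,375:415].astype(int).sum(1);print([(375+k,c[k]) for k in range(10,20)])
s=get_state();print((w2j(wonz(s,386.8,208,.026))*1000).round(2),(w2j(wonz(s,389.4,208,.030))*1000).round(2))
save('w21z',i[195:250,290:400],7)
E
```

```text
t 16.7333
jig [-19.6   1.4] z -0.0046 yaw 19.75 tz [-0.012  -0.0095 -0.9999] R2 [-0.0145  0.0049 -0.9999]
F jig [np.float64(-24.3), np.float64(-3.6), np.float64(16.7)] M [-2.02  3.42 -0.15] 0.197
yellow [ 211  202  177   16 2415] x -43.9 53.9 y 21.97 slope deg -0.64
yellow [380 224  16  25 301] x 54.8 64.0 y 4.42 slope deg -14.93
[(385, np.int64(466)), (386, np.int64(489)), (387, np.int64(433)), (388, np.int64(390)), (389, np.int64(447)), (390, np.int64(530)), (391, np.int64(563)), (392, np.int64(564)), (393, np.int64(561)), (394, np.int64(562))]
[55.27 22.58] [55.02 24.01]
```

View pics/w21z.png

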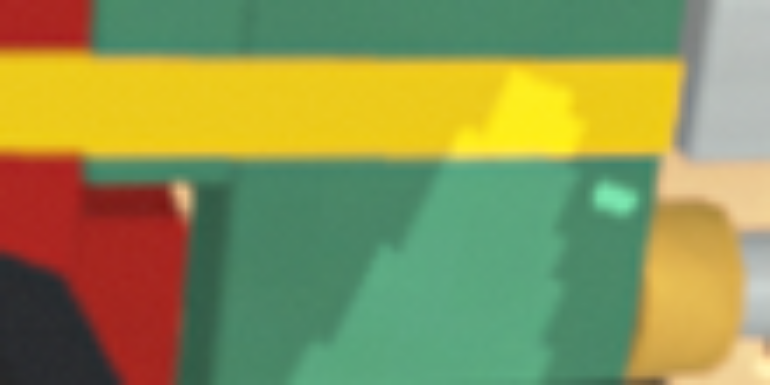

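The green is on the stops: force rose from 13 to 24 N with no further motion and an unchanged picture. I'll ease to a moderate hold and take out some of the forward dip.

Emit:
{"api": "servo_tool", "payload": {"series": [4, 0, -0.1, 0, 0.01, 0, -1, 3.7, 0, -0.1, 0, 0.014, 0, -1, 3.5, 0, -0.1, 0, 0.016, 0, -1, 3.5, 0, -0.1, 0, 0.016, 0, -1, 3.5, 0, -0.1, 0, 0.016, 0, -1, 3.5, 0, -0.1, 0, 0.016, 0, -1]}}

```text
t: 17.33
ee_pos: [0.5702, 0.0017, -0.0048]
tcp_rot: [0.002, 0.985, 0.172, -0.003]
wrist_force: [-16.3, -8.3, 10.5]
grip_width: 0.199
```

```bash
python3 look.py 22
python3 - <<'E'
from h import *
i=np.load('pics/w22.npy')
c=i[208,375:415].astype(int).sum(1);print([(375+k,c[k]) for k in range(10,20)])
t=snapshot('top');save('t22',t)
E
```

```text
t 17.3333
jig [-19.4   1.4] z -0.0048 yaw 19.76 tz [-0.0043 -0.0057 -1.    ] R2 [-0.006   0.0039 -1.    ]
F jig [np.float64(-18.1), np.float64(-2.4), np.float64(10.5)] M [-1.66  2.58 -0.21] 0.199
yellow [ 211  202  176   16 2440] x -43.9 53.9 y 22.02 slope deg -0.63
yellow [380 224  16  24 293] x 54.8 63.9 y 4.42 slope deg -14.08
[(385, np.int64(465)), (386, np.int64(488)), (387, np.int64(419)), (388, np.int64(398)), (389, np.int64(467)), (390, np.int64(536)), (391, np.int64(562)), (392, np.int64(561)), (393, np.int64(555)), (394, np.int64(561))]
```

View pics/w22.png

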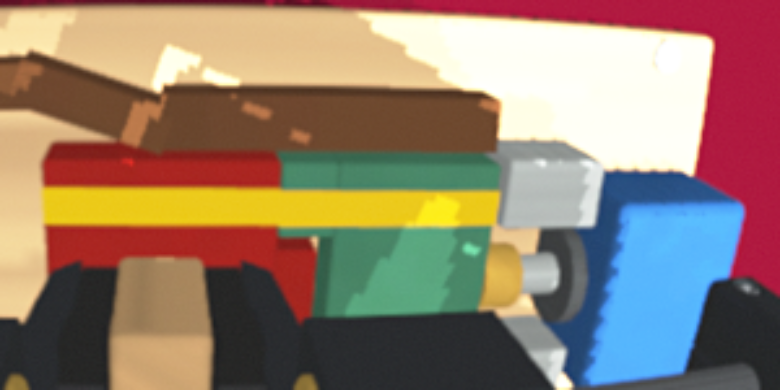

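View pics/t22.png

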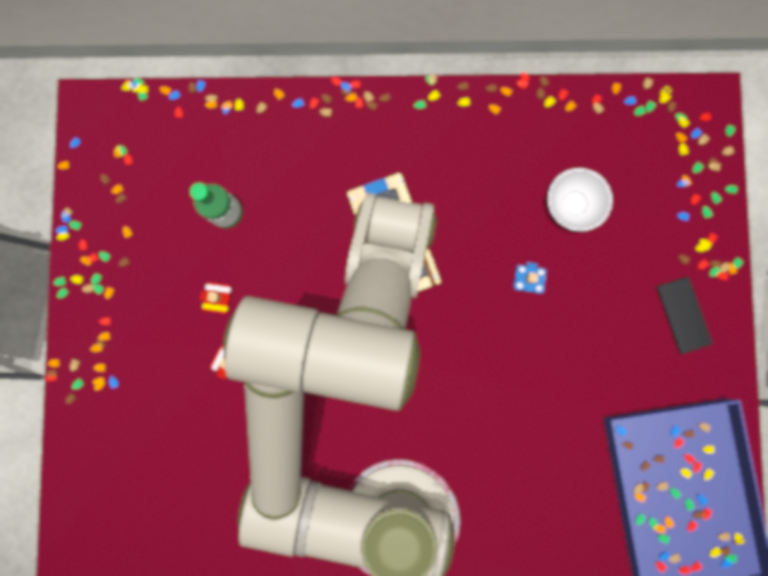

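The hold is steady at 18 N, flat and closed on the stops. Blue piece, bottle and bowl haven't moved. Handing in.

```bash
python3 -c "
from h import *
print(hand_in()); s=get_state(); print(s['t'],s['ee_pos'],s['wrist_force'],s['grip_width'])"
```

```text
the job is handed in; nothing more can be done
None
the job is handed in; nothing more can be done
```

I picked up the red piece farthest to the robot's right, laid it flat in the jig's bay, tab towards the green piece, and slid it along until the joint closed and the green met the stops. I handed in at about 17.4 s of the 53 s, with the piece still gripped and pressed. `hand_in()` gives no verdict, so success rests on the checks below.

**Last checks**
- **On the stops:** a firmer push raised the force from about 13 N to 24 N with under 0.3 mm of movement. I then eased to an 18 N hold, above the most that spring and friction can push back (about 17 N).
- **Positions:** the wrist view put the green front at x ≈ 55.3 mm and the stop faces at ≈ 55.0 mm. The red piece was near x = −19.5 mm (target −20).
- **Joint:** the yellow stripes run straight through, with no gap visible.
- **Other objects:** the blue piece, bottle and bowl look unmoved in the last top view. One of the spare red pieces was partly hidden by the arm.

**What failed or disagreed**
- **Missed first grasp:** the fingers closed above the peg and moved nothing, because the real fingertips sit about 39 mm short of the stated TCP. I measured that offset in two views, went lower, and the second grasp held.
- **Jig position:** the wrist and top views differed by about 2 mm across the channel. I aligned to the rails as the wrist camera saw them.
- **Slight tilt:** the tool was still tipped forward about 0.2° in the hold, with about 10 N pressing on the floor.
- **Plunger travel:** I couldn't read it directly. My estimate from where the nose was first touched came out about 3 mm too high, so I relied on the gap in the picture and the rise in force.

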